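# Make up the sample stack on the carrying plate

## Task

Make up the sample stack for the next bench on the aluminium carrying plate, from the bottom up and one piece at a time, letting go of each before fetching the next: first the purple chip box flat between the corner stops, then the chip tray with the clear lid on the box, then the glass dish on the tray, and last the black loupe standing inside the dish. Keep every piece level and centred over the one below, set each down without dropping it, and do not tip the glass dish. The open chip tray without a lid and the metal cup are not part of the stack: leave them where they are.

Things in the scene. Friction and masses are not known exactly. Their poses are not given: they have to be found in the camera images.
- carry_plate: The target: bare aluminium carrying plate 92 x 92 mm, 4 mm thick, fixed to the bench, with a dark L-shaped stop at each corner that rises 5 mm above the plate (legs 21 mm long, 5 mm thick). Clear square between the stops 80 x 80 mm; the middle 48 mm of each side is open. Origin: centre of the underside, on the bench; z up, x and y along its edges.
- chip_box: Shut purple translucent chip box with flat square top, 62 x 62 mm over the walls (65 mm along x with its hinge and catch), 16 mm high, about 20 to 30 g, loose; its lid stays shut. The only purple thing on the open bench. Origin: centre of the underside; z up, x and y square to the walls.
- lidded_pack: Chip tray (waffle pack) with its lid on: black square tray under a clear, whitish lid, 51 x 51 mm, 9 mm high, loose, lid fixed on, flat on top. Origin: centre of the underside; z up, x and y square to its sides.
- glass_dish: Open round clear glass dish with two small dies in it, 55 mm outside diameter, 12 mm high; inside about 47 mm wide and its floor 2 mm above its underside; loose. Origin: centre of the underside, z up.
- loupe: Round black loupe standing on end, 36 mm largest diameter, 36 mm high, loose. Origin: centre of the underside, z up; it must stay this way up.
- open_pack: Bystander, leave alone: open black chip tray (waffle pack) without lid, chips showing, 51 x 51 mm, 6 mm high, loose. Origin: centre of the underside. All pieces start flat on the bench, z = 0. Fixed things round the work: blue drawer cabinet 170 mm tall (right), low vice 50 mm and bottle 142 mm (middle back), rail (back), tall red machine (left).
- metal_cup: Bystander, leave alone: round bare-aluminium parts cup, empty, flaring to 57 mm at the rim, 24 mm high, loose. Origin: centre of the underside.

How it is judged:
On the way, in this order (a step that is already met when the one before it is completed fails the run):
1. the chip box lies flat on the plate between the corner stops and is let go (horizontal distance between chip_box and carry_plate below 0.01 m and z of chip_box in the frame of carry_plate between 0.0015 and 0.0065 m and angle between chip_box's own z axis and vertical below 0.08 rad and linear speed of chip_box below 0.02 m/s and contact force between the fingers and chip_box below 0.05 N), for 0.2 s.
2. the lidded chip tray lies on the chip box and is let go (horizontal distance between lidded_pack and chip_box below 0.01 m and z of lidded_pack in the frame of chip_box between 0.0135 and 0.0185 m and angle between lidded_pack's own z axis and vertical below 0.08 rad and linear speed of lidded_pack below 0.02 m/s and contact force between the fingers and lidded_pack below 0.05 N), for 0.2 s.
3. the glass dish stands on the lidded chip tray and is let go (horizontal distance between glass_dish and lidded_pack below 0.01 m and z of glass_dish in the frame of lidded_pack between 0.0065 and 0.0115 m and angle between glass_dish's own z axis and vertical below 0.08 rad and linear speed of glass_dish below 0.02 m/s and contact force between the fingers and glass_dish below 0.05 N), for 0.2 s.
4. the loupe stands upright inside the glass dish and is let go (horizontal distance between loupe and glass_dish below 0.008 m and z of loupe in the frame of glass_dish between -0.0005 and 0.0045 m and angle between loupe's own z axis and vertical below 0.08 rad and linear speed of loupe below 0.02 m/s and contact force between the fingers and loupe below 0.05 N), for 0.2 s.
At the end, for the whole second after the job is handed in: On the plate, bottom to top: chip box (centre within 10 mm of the plate's, not riding on a stop), lidded tray (within 10 mm of the box), dish (10 mm), loupe inside the dish (8 mm); each resting on the one below within 2.5 mm in height, tilt under 0.08 rad, at rest, not touched by the fingers (all of step 1 and all of step 2 and all of step 3 and all of step 4).
It fails at once if a bystander (open chip tray or metal cup) is shifted by more than 15 mm (distance of any of open_pack, metal_cup from where it was at the start of the episode above 0.015 m).
It fails at once if a piece is dropped: it moves faster than 0.6 m/s (a fall of about 18 mm) while no finger touches it ((linear speed of chip_box above 0.6 m/s and contact force between the fingers and chip_box below 0.01 N) or (linear speed of lidded_pack above 0.6 m/s and contact force between the fingers and lidded_pack below 0.01 N) or (linear speed of glass_dish above 0.6 m/s and contact force between the fingers and glass_dish below 0.01 N) or (linear speed of loupe above 0.6 m/s and contact force between the fingers and loupe below 0.01 N)).
It fails at once if the glass dish is tipped by more than 35 degrees (angle between glass_dish's own z axis and vertical above 0.61 rad).
It also fails if it takes over 112 s, if anything falls off the work surface, if the arm or the gripper's body presses on something with over 40 N, if the wrist force passes 120 N, or if a joint passes its speed limit or range.

## Robot

A 7-joint arm with a two-finger parallel gripper is mounted at the origin on the work surface; the furniture and walls round the work are solid. World frame = base frame: x ahead of the robot, y to its left, z up, the work surface at z = 0. Lengths are in m, angles in rad, forces in N, time in s.
With the tool pointing down it reaches from about 0.4 to 0.875 m from the base axis. Payload 19.3 kg.
Tool frame: the origin (TCP) lies midway between the tips of the shut fingers; the grasp point (between the pads) lies bot.pinch_z behind it (bot.pinch_z is the distance from the TCP to the grasp point, in m); z points along the fingers, y is the line along which they close (so a half turn about z gives the same grasp; the last joint's range is limited). The gripper opens to 85 mm and grips with 20 to 120 N. Pads are 22 mm wide; open, the fingers measure 114 mm over their backs; the gripper's body (76 mm by 85 mm) begins 54 mm behind the grasp point. The pads swing forward as they close: fully open they stand 13 mm farther back than shut.
Start: joints at [1.178, 0.521, -0.036, 1.599, 0.021, 1.021, -0.113], TCP at [0.198, -0.593, 0.231] pointing down, gripper open.
Joint ranges: [-2.91, 2.91], [-0.3, 2.13], [-1.5, 1.42], [0.17, 2.43], [-1.26, 4.41], [0.16, 1.93], [-2.52, 2.52]. Speed limits (rad/s): [1.89, 1.89, 2.39, 2.39, 3.01, 3.01, 3.01].

## Interface

Orientations are given as [roll, pitch, yaw] about the fixed x, y, z axes, in that order (R = Rz(yaw) Ry(pitch) Rx(roll)).
In Python, from workcell import readout, grab_frame, camera_info, workorder, bot gives the robot as it stands. The module is installed in compiled form; this text tells all that it offers.
- The arm moves only by the tool drive_tool, never from a script. Its argument "targets" is a list of rows, each an object of numbers: "dx", "dy", "dz": the shift along the tool's x, y, z as a fraction of full scale; "yaw": the turn about the tool's z as a fraction of full scale; "fingers": the closure, from 0 (fully open) to 1 (shut). In form: [{"dx": .., "dy": .., "dz": .., "yaw": .., "fingers": ..}, ...]. A call has 1 to 20 rows; each row shifts and turns the commanded pose from where the row before left it, along the tool's axes as they then stand; what a row does not reach is not made up. Full scale, the value 1, is 0.1 m for a shift and 90 degrees for a turn. A row lasts 1/10 s, in which the tool goes at most 50 mm and 8.59 degrees, less where a joint would pass 70% of its speed; a pose out of reach is approached as far as the arm can. A call with a number of a shift or a turn outside -1 to 1 is refused whole. A call with a gripper value outside its range is refused whole. The fingers move at their own pace and stop on an object; "squeeze" is the grip in N (left out, the last holds). Time passes only in rows, so rows that do not move let the fingers close. It gives the time, the measured TCP pose, the force, the opening and the grip force at its end, in the units of the state.
- readout.observe(): the state, without advancing time (a new reading comes with each control period).
- grab_frame(name): name is "scene" or "top" or "wrist"; returns the picture (420x560x3 uint8, blue, green, red); there is no depth.
- camera_info(name): a dict with "fx", "fy", "cx", "cy" (pixels), "D" ([k1, k2, p1, p2, k3] as OpenCV has them; the pictures are not rectified), "T" (4x4, takes a point from camera to world coordinates); the wrist camera has in their place "hand_eye" (4x4, takes a point from camera to tool coordinates, whose origin is the TCP and whose axes are the flange's). Camera axes: x right, y up, looking along -z (the intrinsics and any distortion apply to the point x, -y, -z); pixel columns grow to the right and rows downward; lengths in m; the calibration is good to about 2 mm. A picture is of the moment at which its call begins: read the wrist's pose just before it. camera_info takes no time and is no camera call.
- workorder.job_done(): hands the job in; it is judged then, once.
The state is a dict: "clock": time; "qpos": joint angles; "qd": joint speeds; "joint_efforts": joint torques, N m; "position": TCP position; "tool_rot": TCP orientation; "force": force on the tool from outside, world axes, zero at the start; "moment": the same for the moment, N m; "grip_width": finger opening in m; "finger_force": force on a finger pad.
Only numpy, scipy, OpenCV 4.12 (cv2) and the standard library are available. Lean on these libraries where they do the work, as an engineer would, in place of code of your own. Each camera call takes 0.05 s, during which the arm holds its last target. There are 200 camera calls.

## Working session

There is one attempt and no reset: what is moved stays moved. The work goes in short steps, Python scripts to look and compute and a tool call to move; the robot and the scene stay as the last step left them, time stands still between calls to the robot, and variables do not carry over. Pictures are saved under pics/ and viewed, at most 16 in all, crops included, and the job is handed in when it is done.

Besides the shell and the picture viewer there is one more tool, called after "Call:" as name(argument=value, ...) on one line, values as JSON. drive_tool: Moves the arm, as the interface text tells. Shift numbers are shares of 0.1 m and turn numbers shares of 90 degrees, none past 1 either way. Its arguments: {"type":"object","properties":{"targets":{"type":"array","items":{"type":"object","properties":{"dx":{"type":"number","minimum":-1,"maximum":1},"dy":{"type":"number","minimum":-1,"maximum":1},"dz":{"type":"number","minimum":-1,"maximum":1},"yaw":{"type":"number","minimum":-1,"maximum":1},"fingers":{"type":"number"}}}},"squeeze":{"type":"number"}},"required":["targets"]}

```bash
mkdir -p pics; cat > h.py <<'E'
import numpy as np, cv2
from workcell import readout, grab_frame, camera_info, bot
from scipy.spatial.transform import Rotation as R
def wristT():
    s=readout.observe(); T=np.eye(4); T[:3,:3]=R.from_euler('xyz',s['tool_rot']).as_matrix(); T[:3,3]=s['position']
    return T@np.array(camera_info('wrist')['hand_eye'])
def ray(name,uv,T=None):
    c=camera_info(name); K=np.array([[c['fx'],0,c['cx']],[0,c['fy'],c['cy']],[0,0,1.]])
    T=np.array(c['T']) if T is None else T
    p=cv2.undistortPoints(np.array(uv,float).reshape(-1,1,2),K,np.array(c['D'],float)).reshape(-1,2)
    d=np.c_[p[:,0],-p[:,1],-np.ones(len(p))]@T[:3,:3].T
    return T[:3,3],d
def onplane(name,uv,z,T=None):
    o,d=ray(name,uv,T); return (o+d*((z-o[2])/d[:,2])[:,None])[:,:2]
def proj(name,P,T=None):
    c=camera_info(name); K=np.array([[c['fx'],0,c['cx']],[0,c['fy'],c['cy']],[0,0,1.]])
    T=np.array(c['T']) if T is None else T
    q=(np.array(P,float).reshape(-1,3)-T[:3,3])@T[:3,:3]; q=q*[1,-1,-1]
    return cv2.projectPoints(q,np.zeros(3),np.zeros(3),K,np.array(c['D'],float))[0].reshape(-1,2)
E
python3 - <<'E'
from h import *
print(readout.observe(), bot.pinch_z)
for n in ('scene','top'):
    c=camera_info(n); print(n,c['fx'],c['D'],np.round(c['T'],3).tolist())
    cv2.imwrite(f'pics/{n}0.png',cv2.resize(grab_frame(n),(800,600)))
c=camera_info('wrist');print(c['fx'],np.round(c['hand_eye'],3).tolist())
cv2.imwrite('pics/w0.png',grab_frame('wrist'))
E
```

```text
{'clock': 0.0, 'qpos': array([ 1.17777317,  0.52202261, -0.03633085,  1.59997402,  0.02120814,
        1.02109904, -0.11276855]), 'qd': array([ 3.27591033e-04, -3.09641918e-04,  5.47699644e-04,  2.08463343e-04,
       -4.73205971e-05,  1.19356546e-04,  1.73621629e-04]), 'joint_efforts': array([-1.05432729e-03, -9.27108335e+01,  1.98021881e+00, -3.69938028e+01,
        1.79115281e-02,  8.29676661e-03,  2.78185944e-06]), 'position': array([ 0.1981418 , -0.5924203 ,  0.23073251]), 'tool_rot': array([-3.14047807e+00,  8.41971538e-05,  3.22851310e-01]), 'force': array([0.45713755, 0.21415624, 0.27477837]), 'moment': array([-0.03688462,  0.01854328,  0.07521362]), 'finger_force': 0.0, 'grip_width': 0.08548653493300283} 0.0187
scene 511.14083771453306 [-0.19206575  0.          0.          0.          0.        ] [[0.261, -0.696, 0.669, 1.182], [0.965, 0.178, -0.191, -0.149], [0.014, 0.696, 0.718, 0.881], [0.0, 0.0, 0.0, 1.0]]
top 450.4486179657104 [-0.00512177  0.          0.          0.          0.        ] [[0.003, 0.981, -0.196, 0.168], [-1.0, 0.008, 0.023, 0.074], [0.024, 0.196, 0.98, 1.277], [0.0, 0.0, 0.0, 1.0]]
290.7371331017378 [[-0.001, 0.949, 0.315, 0.08], [1.0, 0.001, -0.001, -0.001], [-0.001, 0.315, -0.949, -0.144], [0.0, 0.0, 0.0, 1.0]]
```

View pics/top0.png

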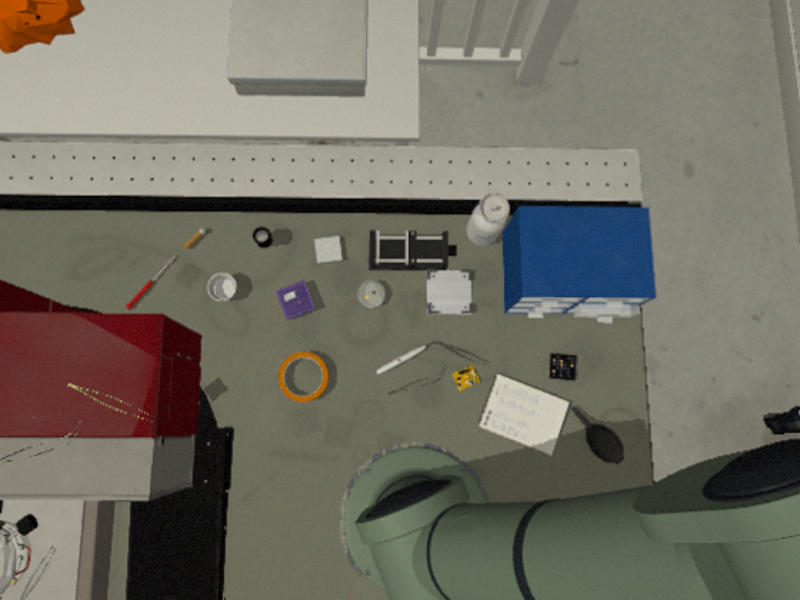

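View pics/scene0.png

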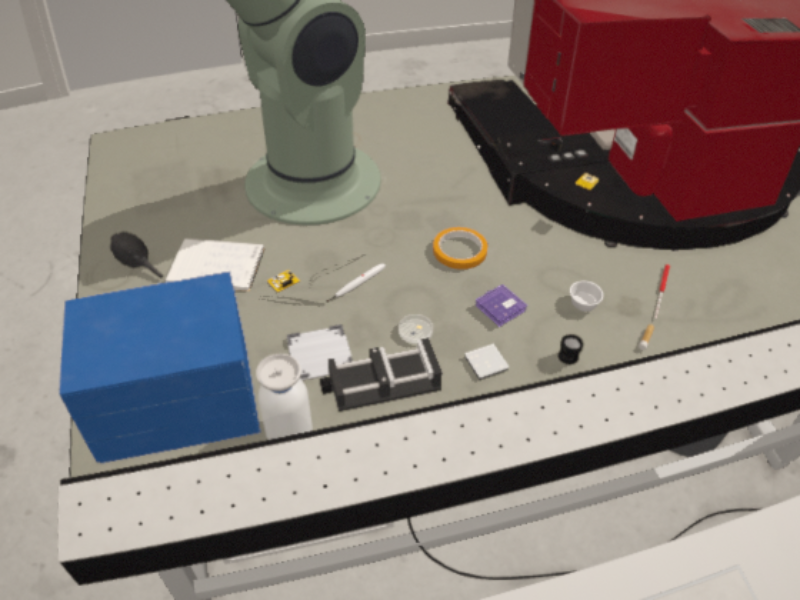

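The top view (800x600 scaling) shows the plate at (450,292), purple box (296,299), lidded tray (328,249), dish (372,293), loupe (262,237) and cup (222,287). The open tray is at (563,366). The scene view agrees with this layout.

```bash
python3 - <<'E'
from h import *
for n,u,v,z in [('plate',450,292,.004),('box',296,299,.016),('pack',328,249,.009),('dish',372,293,.008),('loupe',262,237,.036),('cup',222,287,.02),('open',563,366,.006),('cabFL',505,305,.17),('cabBL',507,208,.17),('bottle',493,207,.142)]:
    print(n,np.round(onplane('top',[[u*.7,v*.7]],z),3))
E
```

```text
plate [[ 0.442 -0.073]]
box [[0.423 0.236]]
pack [[0.529 0.175]]
dish [[0.438 0.085]]
loupe [[0.545 0.305]]
cup [[0.445 0.383]]
open [[ 0.293 -0.296]]
cabFL [[ 0.384 -0.151]]
cabBL [[ 0.563 -0.16 ]]
bottle [[ 0.575 -0.14 ]]
```

Call:
drive_tool(targets=[{"dx": 0.21,"dy": -0.19,"dz": -0.02,"fingers": 0},{"dx": 0.21,"dy": -0.19,"dz": -0.02},{"dx": 0.21,"dy": -0.19,"dz": -0.02},{"dx": 0.21,"dy": -0.19,"dz": -0.02},{"dx": 0.21,"dy": -0.19,"dz": -0.02},{"dx": 0.21,"dy": -0.19,"dz": -0.02},{"dx": 0.21,"dy": -0.19,"dz": -0.02},{"dx": 0.21,"dy": -0.19,"dz": -0.02},{"dx": 0.21,"dy": -0.19,"dz": -0.02},{"dx": 0.21,"dy": -0.19,"dz": -0.02},{"dx": 0.21,"dy": -0.19},{"dx": 0.21,"dy": -0.19},{"dx": 0.21,"dy": -0.19},{"dx": 0.21,"dy": -0.19}])

```text
invalid input
```

Call:
drive_tool(targets=[{"dx": 0.132,"dy": -0.263},{"dx": 0.132,"dy": -0.263},{"dx": 0.132,"dy": -0.263},{"dx": 0.132,"dy": -0.263},{"dx": 0.132,"dy": -0.263},{"dx": 0.132,"dy": -0.263},{"dx": 0.132,"dy": -0.263},{"dx": 0.132,"dy": -0.263},{"dx": 0.132,"dy": -0.263},{"dx": 0.132,"dy": -0.263},{"dx": 0.132,"dy": -0.263},{"dx": 0.132,"dy": -0.263}])

```text
invalid input
```

Call:
drive_tool(targets=[{"yaw": 0.08},{"yaw": 0.08},{"yaw": 0.08},{"yaw": 0.08},{"yaw": 0.08}])

```text
invalid input
```

Call:
drive_tool(targets=[{"dx": 0.21,"dy": -0.19,"dz": -0.02,"yaw": 0,"fingers": 0},{"dx": 0.21,"dy": -0.19,"dz": -0.02,"yaw": 0,"fingers": 0},{"dx": 0.21,"dy": -0.19,"dz": -0.02,"yaw": 0,"fingers": 0},{"dx": 0.21,"dy": -0.19,"dz": -0.02,"yaw": 0,"fingers": 0},{"dx": 0.21,"dy": -0.19,"dz": -0.02,"yaw": 0,"fingers": 0},{"dx": 0.21,"dy": -0.19,"dz": -0.02,"yaw": 0,"fingers": 0},{"dx": 0.21,"dy": -0.19,"dz": -0.02,"yaw": 0,"fingers": 0},{"dx": 0.21,"dy": -0.19,"dz": -0.02,"yaw": 0,"fingers": 0},{"dx": 0.21,"dy": -0.19,"dz": -0.02,"yaw": 0,"fingers": 0},{"dx": 0.21,"dy": -0.19,"dz": -0.02,"yaw": 0,"fingers": 0},{"dx": 0.21,"dy": -0.19,"dz": 0,"yaw": 0,"fingers": 0},{"dx": 0.21,"dy": -0.19,"dz": 0,"yaw": 0,"fingers": 0},{"dx": 0.21,"dy": -0.19,"dz": 0,"yaw": 0,"fingers": 0},{"dx": 0.21,"dy": -0.19,"dz": 0,"yaw": 0,"fingers": 0}])

```text
clock: 1.55
position: [0.393, -0.2461, 0.2513]
tool_rot: [-3.142, 0.0, 0.323]
force: [1.1, -0.5, 0.4]
grip_width: 0.0856
finger_force: 0.0
```

Call:
drive_tool(targets=[{"dx": 0.132,"dy": -0.263,"dz": 0,"yaw": 0,"fingers": 0},{"dx": 0.132,"dy": -0.263,"dz": 0,"yaw": 0,"fingers": 0},{"dx": 0.132,"dy": -0.263,"dz": 0,"yaw": 0,"fingers": 0},{"dx": 0.132,"dy": -0.263,"dz": 0,"yaw": 0,"fingers": 0},{"dx": 0.132,"dy": -0.263,"dz": 0,"yaw": 0,"fingers": 0},{"dx": 0.132,"dy": -0.263,"dz": 0,"yaw": 0,"fingers": 0},{"dx": 0.132,"dy": -0.263,"dz": 0,"yaw": 0,"fingers": 0},{"dx": 0.132,"dy": -0.263,"dz": 0,"yaw": 0,"fingers": 0},{"dx": 0.132,"dy": -0.263,"dz": 0,"yaw": 0,"fingers": 0},{"dx": 0.132,"dy": -0.263,"dz": 0,"yaw": 0,"fingers": 0},{"dx": 0.132,"dy": -0.263,"dz": 0,"yaw": 0,"fingers": 0},{"dx": 0.132,"dy": -0.263,"dz": 0,"yaw": 0,"fingers": 0}])

```text
clock: 2.75
position: [0.4428, 0.1035, 0.2513]
tool_rot: [3.142, 0.0, 0.323]
force: [-0.4, -0.3, 0.8]
grip_width: 0.0854
finger_force: 0.0
```

Call:
drive_tool(targets=[{"dx": 0,"dy": 0,"dz": 0,"yaw": -0.09,"fingers": 0},{"dx": 0,"dy": 0,"dz": 0,"yaw": -0.09,"fingers": 0},{"dx": 0,"dy": 0,"dz": 0,"yaw": -0.09,"fingers": 0},{"dx": 0,"dy": 0,"dz": 0,"yaw": -0.09,"fingers": 0}])

```text
clock: 3.15
position: [0.4427, 0.1024, 0.2512]
tool_rot: [-3.141, 0.0, 0.894]
force: [0.6, -0.1, 1.1]
grip_width: 0.0856
finger_force: 0.0
```

```bash
python3 - <<'E'
from h import *
s=readout.observe(); print(s['position'],s['tool_rot'],s['qpos'])
T=wristT(); np.save('T1.npy',T); f=grab_frame('wrist'); cv2.imwrite('pics/w1.png',f)
print(proj('wrist',[[.442,-.073,.004],[.423,.236,.016],[.438,.085,.008],[.529,.175,.009],[.545,.305,.036]],T).round())
E
```

```text
[0.44269029 0.1023603  0.2511954 ] [-3.14139058e+00  2.21456102e-04  8.94165893e-01] [ 0.09306697  0.25948576 -0.53642867  1.98416966  0.16303294  0.93974417
 -1.2019423 ]
[[350. 263.]
 [199. 104.]
 [284. 187.]
 [296.  88.]
 [234. -23.]]
```

View pics/w1.png

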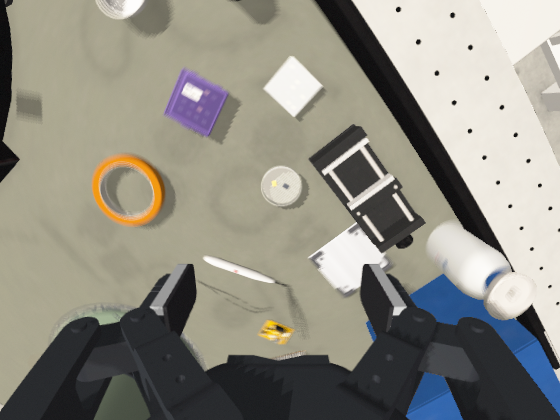

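The wrist view shows the purple box at (196,103), lidded tray (293,87), dish (282,187), and plate (350,262) in front of the vice.

```bash
cat >> h.py <<'E'
def rect(name,f,box,fn,z,T):
    x0,y0,x1,y1=box; m=np.zeros(f.shape[:2],np.uint8); m[y0:y1,x0:x1]=fn(cv2.cvtColor(f,cv2.COLOR_BGR2HSV)[y0:y1,x0:x1].astype(int))*255
    m=cv2.morphologyEx(m,cv2.MORPH_OPEN,np.ones((3,3),np.uint8))
    c=max(cv2.findContours(m,cv2.RETR_EXTERNAL,cv2.CHAIN_APPROX_NONE)[0],key=cv2.contourArea)
    P=onplane(name,c.reshape(-1,2),z,T)
    r=cv2.minAreaRect((P*1000).astype(np.float32)); return r, c.reshape(-1,2).min(0),c.reshape(-1,2).max(0)
purple=lambda h:(h[...,0]>115)&(h[...,0]<150)&(h[...,1]>60)
white=lambda h:(h[...,2]>185)&(h[...,1]<40)
E
python3 - <<'E'
from h import *
T=np.load('T1.npy'); f=cv2.imread('pics/w1.png')
print(rect('wrist',f,(150,50,250,150),purple,.013,T))
print(rect('wrist',f,(255,45,335,125),white,.009,T))
print(rect('wrist',f,(300,220,395,310),white,.004,T))
h=cv2.cvtColor(f,cv2.COLOR_BGR2HSV)
for p in [(293,87),(282,187),(350,262),(240,187)]: print(p,h[p[1],p[0]])
g=cv2.cvtColor(f,cv2.COLOR_BGR2GRAY)
print(cv2.HoughCircles(g[150:230,240:325],cv2.HOUGH_GRADIENT,1,50,param1=80,param2=15,minRadius=15,maxRadius=28))
cv2.imwrite('pics/w1c.png',cv2.resize(f[50:320,150:410],None,fx=2.2,fy=2.2,interpolation=cv2.INTER_CUBIC))
E
```

```text
(((419.6345520019531, 239.92349243164062), (62.22017288208008, 63.0532341003418), 22.98084831237793), array([165,  70], dtype=int32), array([227, 135], dtype=int32))
(((526.4269409179688, 179.23248291015625), (53.37692642211914, 53.76230239868164), 8.750165939331055), array([264,  56], dtype=int32), array([321, 116], dtype=int32))
(((441.8480529785156, -67.65974426269531), (92.86140441894531, 93.28053283691406), 5.4319868087768555), array([317, 229], dtype=int32), array([386, 291], dtype=int32))
(293, 87) [ 21   7 252]
(282, 187) [ 22  22 219]
(350, 262) [ 10   3 245]
(240, 187) [ 24  39 165]
[[[41.5 36.5 19.4]]]
```

View pics/w1c.png

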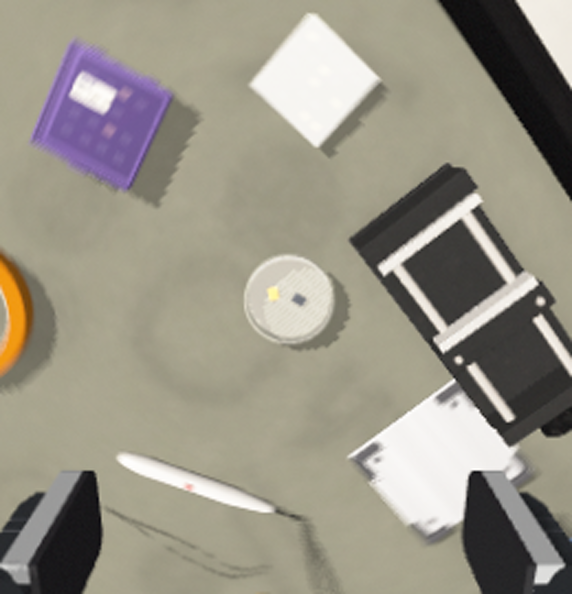

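The crop shows the box, with its label at top left, and the white tray, the dish and the plate, whose far corner sits against the vice. I'm going above the box next.

Call:
drive_tool(targets=[{"dx": 0.186,"dy": -0.208,"dz": 0.16,"yaw": 0,"fingers": 0},{"dx": 0.186,"dy": -0.208,"dz": 0.16,"yaw": 0,"fingers": 0},{"dx": 0.186,"dy": -0.208,"dz": 0.16,"yaw": 0,"fingers": 0},{"dx": 0.186,"dy": -0.208,"dz": 0.16,"yaw": 0,"fingers": 0},{"dx": 0.186,"dy": -0.208,"dz": 0.16,"yaw": 0,"fingers": 0},{"dx": 0,"dy": 0,"dz": 0,"yaw": -0.086,"fingers": 0},{"dx": 0,"dy": 0,"dz": 0,"yaw": -0.086,"fingers": 0},{"dx": 0,"dy": 0,"dz": 0,"yaw": -0.086,"fingers": 0},{"dx": 0,"dy": 0,"dz": 0,"yaw": -0.086,"fingers": 0},{"dx": 0,"dy": 0,"dz": 0,"yaw": -0.086,"fingers": 0},{"dx": 0,"dy": 0,"dz": 0,"yaw": -0.086,"fingers": 0},{"dx": 0,"dy": 0,"dz": 0,"yaw": -0.086,"fingers": 0},{"dx": 0,"dy": 0,"dz": 0,"yaw": -0.086,"fingers": 0},{"dx": 0,"dy": 0,"dz": 0,"yaw": 0,"fingers": 0}])

```text
clock: 4.6
position: [0.4207, 0.2399, 0.1711]
tool_rot: [-3.141, -0.0, 1.969]
force: [0.4, -0.1, 0.1]
grip_width: 0.085
finger_force: 0.0
```

```bash
python3 - <<'E'
from h import *
s=readout.observe(); print(s['position'],s['tool_rot'],s['qpos'])
T=wristT(); np.save('T2.npy',T); f=grab_frame('wrist'); cv2.imwrite('pics/w2.png',f)
print(rect('wrist',f,(0,0,559,419),purple,.016,T),rect('wrist',f,(0,0,559,419),purple,.01,T))
print(rect('wrist',f,(0,0,559,250),white,.009,T))
E
```

```text
[0.42074167 0.23989488 0.17108378] [-3.14104028e+00 -2.48652190e-04  1.96856751e+00] [-0.02576815  0.48724927 -0.80399028  1.9922302   0.46346334  0.85304729
 -0.68790492]
(((421.4743957519531, 240.68313598632812), (63.086097717285156, 62.62450408935547), 21.252845764160156), array([250, 163], dtype=int32), array([310, 220], dtype=int32)) (((422.1324462890625, 239.1956024169922), (64.35154724121094, 63.880672454833984), 21.25286102294922), array([250, 163], dtype=int32), array([310, 220], dtype=int32))
(((673.9805908203125, 336.83074951171875), (111.1816635131836, 169.23388671875), 39.97662353515625), array([472, 113], dtype=int32), array([558, 249], dtype=int32))
```

View pics/w2.png

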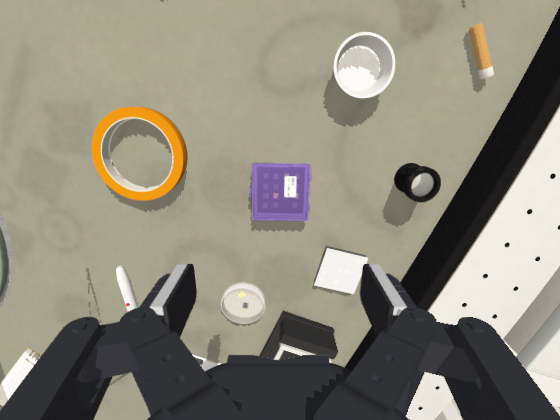

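The box sits squarely between the fingers at (280,191). Descending and gripping it.

Call:
drive_tool(targets=[{"dx": 0,"dy": 0,"dz": 0.285,"yaw": 0.017,"fingers": 0},{"dx": 0,"dy": 0,"dz": 0.285,"yaw": 0,"fingers": 0},{"dx": 0,"dy": 0,"dz": 0.285,"yaw": 0,"fingers": 0},{"dx": 0,"dy": 0,"dz": 0.285,"yaw": 0,"fingers": 0},{"dx": 0,"dy": 0,"dz": 0.285,"yaw": 0,"fingers": 0},{"dx": 0,"dy": 0,"dz": 0.285,"yaw": 0,"fingers": 0},{"dx": 0,"dy": 0,"dz": 0,"yaw": 0,"fingers": 0}])

```text
clock: 5.35
position: [0.4193, 0.2394, -0.0021]
tool_rot: [-3.137, 0.001, 1.938]
force: [-0.1, -0.5, 1.2]
grip_width: 0.0853
finger_force: 0.0
```

Call:
drive_tool(squeeze=25, targets=[{"dx": 0,"dy": 0,"dz": 0,"yaw": 0,"fingers": 1},{"dx": 0,"dy": 0,"dz": 0,"yaw": 0,"fingers": 1},{"dx": 0,"dy": 0,"dz": 0,"yaw": 0,"fingers": 1},{"dx": 0,"dy": 0,"dz": 0,"yaw": 0,"fingers": 1},{"dx": 0,"dy": 0,"dz": 0,"yaw": 0,"fingers": 1},{"dx": 0,"dy": 0,"dz": 0,"yaw": 0,"fingers": 1}])

```text
clock: 5.95
position: [0.4214, 0.2405, 0.0017]
tool_rot: [3.14, -0.0, 1.941]
force: [-3.1, -0.3, 11.8]
grip_width: 0.0611
finger_force: 27.9
```

Call:
drive_tool(targets=[{"dx": 0,"dy": 0,"dz": -0.05,"yaw": 0,"fingers": 1},{"dx": 0,"dy": 0,"dz": -0.15,"yaw": 0,"fingers": 1},{"dx": 0,"dy": 0,"dz": -0.25,"yaw": 0,"fingers": 1},{"dx": 0,"dy": 0,"dz": -0.25,"yaw": 0,"fingers": 1},{"dx": 0,"dy": 0,"dz": -0.25,"yaw": 0,"fingers": 1},{"dx": 0,"dy": 0,"dz": -0.25,"yaw": 0,"fingers": 1}])

```text
clock: 6.55
position: [0.4208, 0.2399, 0.1222]
tool_rot: [3.141, 0.0, 1.942]
force: [0.3, -0.4, 0.4]
grip_width: 0.0607
finger_force: 27.5
```

```bash
python3 - <<'E'
from h import *
s=readout.observe(); print(s['position'],s['tool_rot'],s['force'],s['grip_width'])
f0=cv2.resize(cv2.imread('pics/top0.png'),(560,420),interpolation=cv2.INTER_AREA)
f=grab_frame('top'); cv2.imwrite('pics/top1.png',f)
print('plate top',rect('top',f,(290,180,342,228),lambda h:(h[...,2]>150)&(h[...,1]<35),.004,None))
print('pack top',rect('top',f,(212,160,245,190),lambda h:(h[...,2]>150)&(h[...,1]<35),.009,None))
print('box top0',rect('top',f0,(185,190,230,230),purple,.016,None))
g=grab_frame('scene'); cv2.imwrite('pics/sc1.png',g)
print('plate sc',proj('scene',[[.442,-.07,.004]]),rect('scene',g,(190,220,260,270),lambda h:(h[...,2]>150)&(h[...,1]<35),.004,None))
f=cv2.imread('pics/w2.png'); T=np.load('T2.npy')
print('pack w2',rect('wrist',f,(310,240,362,300),white,.009,T))
E
```

```text
[0.42082718 0.23993322 0.12222327] [3.14085332e+00 2.97898821e-05 1.94152783e+00] [ 0.2938838  -0.42869221  0.42538787] 0.0607193088867772Traceback (most recent call last):
  File "<stdin>", line 5, in <module>
  File "h.py", line 23, in rect
    c=max(cv2.findContours(m,cv2.RETR_EXTERNAL,cv2.CHAIN_APPROX_NONE)[0],key=cv2.contourArea)
ValueError: max() iterable argument is empty
```

```bash
python3 - <<'E'
from h import *
f0=cv2.resize(cv2.imread('pics/top0.png'),(560,420),interpolation=cv2.INTER_AREA)
h=cv2.cvtColor(f0,cv2.COLOR_BGR2HSV); print(h[204,315],h[204,345],h[174,229],h[200,230])
W=lambda h:(h[...,2]>150)&(h[...,1]<28)
for n,b,fn,z in [('plate',(290,180,342,228),W,.004),('pack',(212,160,245,190),W,.009),('box',(185,190,230,230),purple,.016)]:
    try: print(n,rect('top',f0,b,fn,z,None))
    except Exception as e: print(n,e)
g=cv2.resize(cv2.imread('pics/scene0.png'),(560,420),interpolation=cv2.INTER_AREA)
print('plate sc',proj('scene',[[.442,-.07,.004]]))
for n,b,fn,z in [('plate',(190,220,260,270),W,.004),('pack',(320,238,360,268),W,.009),('box',(325,190,375,230),purple,.016)]:
    try: print(n,rect('scene',g,b,fn,z,None))
    except Exception as e: print(n,e)
f=cv2.imread('pics/w2.png'); T=np.load('T2.npy')
print('pack w2',rect('wrist',f,(310,240,362,300),white,.009,T))
E
```

```text
[ 30   9 178] [ 27  45 108] [ 27  25 185] [ 32  45 108]
plate (((444.04595947265625, -70.70580291748047), (87.25645446777344, 89.28726196289062), 89.56417083740234), array([299, 189], dtype=int32), array([329, 219], dtype=int32))
pack (((529.979248046875, 175.3597869873047), (48.50546646118164, 49.37602996826172), 1.5133451223373413), array([221, 166], dtype=int32), array([238, 182], dtype=int32))
box (((422.3841552734375, 237.79660034179688), (62.11638641357422, 60.23072814941406), 22.045183181762695), array([194, 197], dtype=int32), array([219, 222], dtype=int32))
plate sc [[222.31432965 245.66434714]]
plate (((448.25048828125, -85.59391021728516), (104.62525939941406, 131.70680236816406), 1.6679799556732178), array([190, 230], dtype=int32), array([248, 269], dtype=int32))
pack (((528.3197631835938, 178.95944213867188), (53.82786560058594, 53.55527877807617), 8.059357643127441), array([326, 241], dtype=int32), array([355, 263], dtype=int32))
box (((428.7462158203125, 238.22750854492188), (65.43879699707031, 66.31936645507812), 21.85633659362793), array([334, 201], dtype=int32), array([366, 226], dtype=int32))
pack w2 (((527.9397583007812, 176.965087890625), (52.19596862792969, 52.2894287109375), 8.059126853942871), array([315, 249], dtype=int32), array([361, 293], dtype=int32))
```

Call:
drive_tool(targets=[{"dx": -0.2456,"dy": -0.0764,"dz": 0,"yaw": 0,"fingers": 1},{"dx": -0.2456,"dy": -0.0764,"dz": 0,"yaw": 0,"fingers": 1},{"dx": -0.2456,"dy": -0.0764,"dz": 0,"yaw": 0,"fingers": 1},{"dx": -0.2456,"dy": -0.0764,"dz": 0,"yaw": 0,"fingers": 1},{"dx": -0.2456,"dy": -0.0764,"dz": 0,"yaw": 0,"fingers": 1},{"dx": -0.2456,"dy": -0.0764,"dz": 0,"yaw": 0,"fingers": 1},{"dx": -0.2456,"dy": -0.0764,"dz": 0,"yaw": 0,"fingers": 1},{"dx": -0.2456,"dy": -0.0764,"dz": 0,"yaw": 0,"fingers": 1},{"dx": -0.2456,"dy": -0.0764,"dz": 0,"yaw": 0,"fingers": 1},{"dx": -0.2456,"dy": -0.0764,"dz": 0,"yaw": 0,"fingers": 1},{"dx": -0.2456,"dy": -0.0764,"dz": 0,"yaw": 0,"fingers": 1},{"dx": -0.2456,"dy": -0.0764,"dz": 0,"yaw": 0,"fingers": 1}])

```text
clock: 7.8
position: [0.4424, -0.0691, 0.121]
tool_rot: [3.141, 0.001, 1.941]
force: [0.6, 0.1, -0.6]
grip_width: 0.0607
finger_force: 27.5
```

Call:
drive_tool(targets=[{"dx": 0,"dy": 0,"dz": 0,"yaw": -0.085,"fingers": 1},{"dx": 0,"dy": 0,"dz": 0,"yaw": -0.085,"fingers": 1},{"dx": 0,"dy": 0,"dz": 0,"yaw": -0.085,"fingers": 1},{"dx": 0,"dy": 0,"dz": 0,"yaw": -0.085,"fingers": 1},{"dx": 0,"dy": 0,"dz": 0,"yaw": -0.085,"fingers": 1},{"dx": 0,"dy": 0,"dz": 0,"yaw": -0.085,"fingers": 1},{"dx": 0,"dy": 0,"dz": 0,"yaw": -0.085,"fingers": 1},{"dx": 0,"dy": 0,"dz": 0,"yaw": -0.085,"fingers": 1},{"dx": 0,"dy": 0,"dz": 0,"yaw": -0.085,"fingers": 1},{"dx": 0,"dy": 0,"dz": 0,"yaw": 0,"fingers": 1}])

```text
clock: 8.8
position: [0.4423, -0.0681, 0.1207]
tool_rot: [-3.142, 0.0, -3.138]
force: [0.0, 0.7, -0.7]
grip_width: 0.061
finger_force: 27.5
```

```bash
python3 - <<'E'
from h import *
s=readout.observe(); print(s['position'],s['tool_rot'],s['qpos'])
T=wristT(); np.save('T3.npy',T); f=grab_frame('wrist'); cv2.imwrite('pics/w3.png',f)
E
```

```text
[ 0.44228286 -0.06809688  0.1207031 ] [-3.14156051e+00  3.17870499e-04 -3.13769959e+00] [ 0.79611014  0.61882034 -1.03198889  2.11497028  0.74257108  0.82776353
  0.8776368 ]
```

View pics/w3.png

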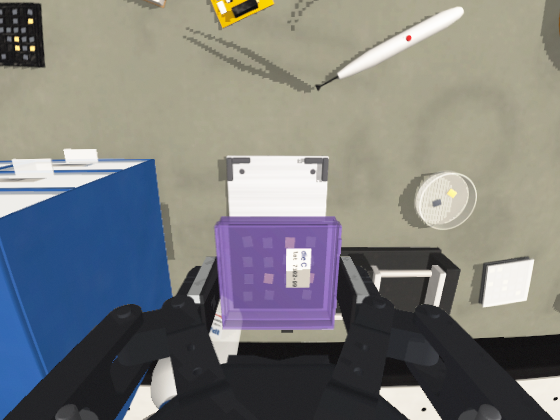

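The plate's near corners show at (226,157) and (329,156). The box is held squarely.

```bash
python3 - <<'E'
from h import *
T=np.load('T3.npy'); f=cv2.imread('pics/w3.png')
print(onplane('wrist',[[226.5,156],[328.5,155.5],[227,214],[327,214]],.004,T).round(4)); print(onplane('wrist',[[226.5,156],[328.5,155.5]],.009,T).round(4))
print('box held centre', onplane('wrist',[[217,218],[340,218],[221,328],[335,328]],.12+.005,T).round(4))
# dish and pack from here
print('pack',rect('wrist',f,(475,250,545,312),white,.009,T))
print('dish',onplane('wrist',[[446,200]],.008,T))
E
```

```text
[[ 0.3974 -0.114 ]
 [ 0.3966 -0.0228]
 [ 0.4524 -0.1163]
 [ 0.452  -0.0211]]
[[ 0.3967 -0.1131]
 [ 0.3959 -0.0236]]
box held centre [[ 0.4119 -0.0991]
 [ 0.4117 -0.036 ]
 [ 0.4817 -0.1015]
 [ 0.4814 -0.0337]]
pack (((528.6785278320312, 177.95413208007812), (53.0084342956543, 51.731407165527344), 7.633992671966553), array([483, 259], dtype=int32), array([533, 307], dtype=int32))
dish [[0.43636978 0.09025532]]
```

Call:
drive_tool(targets=[{"dx": 0,"dy": 0,"dz": 0.2,"yaw": 0,"fingers": 1},{"dx": 0,"dy": 0,"dz": 0.2,"yaw": 0,"fingers": 1},{"dx": 0,"dy": 0,"dz": 0.2,"yaw": 0,"fingers": 1},{"dx": 0,"dy": 0,"dz": 0.2,"yaw": 0,"fingers": 1},{"dx": 0,"dy": 0,"dz": 0.2,"yaw": 0,"fingers": 1},{"dx": 0,"dy": 0,"dz": 0.05,"yaw": 0,"fingers": 1},{"dx": 0,"dy": 0,"dz": 0.05,"yaw": 0,"fingers": 1},{"dx": 0,"dy": 0,"dz": 0.02,"yaw": 0,"fingers": 1},{"dx": 0,"dy": 0,"dz": 0.02,"yaw": 0,"fingers": 1},{"dx": 0,"dy": 0,"dz": 0,"yaw": 0,"fingers": 1},{"dx": 0,"dy": 0,"dz": 0,"yaw": 0,"fingers": 1}])

```text
clock: 9.95
position: [0.4425, -0.0679, 0.0066]
tool_rot: [-3.141, 0.0, -3.14]
force: [0.2, -0.0, -1.3]
grip_width: 0.0609
finger_force: 27.5
```

Call:
drive_tool(targets=[{"dx": 0,"dy": 0,"dz": 0.01,"yaw": 0,"fingers": 1},{"dx": 0,"dy": 0,"dz": 0.005,"yaw": 0,"fingers": 1},{"dx": 0,"dy": 0,"dz": 0,"yaw": 0,"fingers": 1}])

```text
clock: 10.25
position: [0.4425, -0.0679, 0.0055]
tool_rot: [-3.141, 0.001, -3.139]
force: [-4.9, -1.5, 21.8]
grip_width: 0.0609
finger_force: 30.1
```

Call:
drive_tool(targets=[{"dx": 0,"dy": 0,"dz": 0,"yaw": 0,"fingers": 0.3},{"dx": 0,"dy": 0,"dz": 0,"yaw": 0,"fingers": 0},{"dx": 0,"dy": 0,"dz": 0,"yaw": 0,"fingers": 0},{"dx": 0,"dy": 0,"dz": 0,"yaw": 0,"fingers": 0},{"dx": 0,"dy": 0,"dz": -0.05,"yaw": 0,"fingers": 0},{"dx": 0,"dy": 0,"dz": -0.25,"yaw": 0,"fingers": 0},{"dx": 0,"dy": 0,"dz": -0.3,"yaw": 0,"fingers": 0},{"dx": 0,"dy": 0,"dz": -0.3,"yaw": 0,"fingers": 0},{"dx": 0,"dy": 0,"dz": -0.3,"yaw": 0,"fingers": 0},{"dx": 0,"dy": 0,"dz": -0.3,"yaw": 0,"fingers": 0},{"dx": 0,"dy": 0,"dz": 0,"yaw": 0,"fingers": 0}])

```text
clock: 11.35
position: [0.4436, -0.0678, 0.1579]
tool_rot: [-3.141, 0.004, -3.139]
force: [0.2, -0.9, -0.5]
grip_width: 0.0854
finger_force: 0.0
```

```bash
python3 - <<'E'
from h import *
s=readout.observe(); print(s['position'],s['tool_rot'],s['force'])
T=wristT(); np.save('T4.npy',T); f=grab_frame('wrist'); cv2.imwrite('pics/w4.png',f)
print('box',rect('wrist',f,(0,0,559,419),purple,.020,T))
E
```

```text
[ 0.44359711 -0.06775982  0.15791285] [-3.14051318  0.00400219 -3.13945356] [ 0.22700701 -0.85300878 -0.51902155]
box (((441.1159973144531, -68.40306091308594), (60.597389221191406, 63.2047004699707), 0.12790250778198242), array([246, 165], dtype=int32), array([309, 223], dtype=int32))
```

View pics/w4.png

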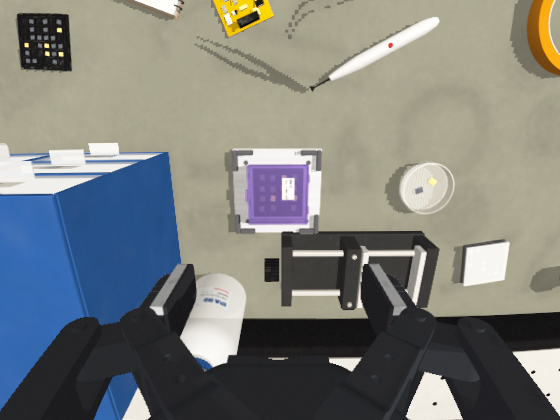

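The box is flat and centred on the plate, with the box at (278,194) and the plate at (278,191). Next is the lidded tray.

Call:
drive_tool(targets=[{"dx": -0.0938,"dy": 0.273,"dz": 0,"yaw": 0,"fingers": 0.2},{"dx": -0.0938,"dy": 0.273,"dz": 0,"yaw": 0,"fingers": 0.2},{"dx": -0.0938,"dy": 0.273,"dz": 0,"yaw": 0,"fingers": 0.2},{"dx": -0.0938,"dy": 0.273,"dz": 0,"yaw": 0,"fingers": 0.2},{"dx": -0.0938,"dy": 0.273,"dz": 0,"yaw": 0,"fingers": 0.2},{"dx": -0.0938,"dy": 0.273,"dz": 0,"yaw": 0,"fingers": 0.2},{"dx": -0.0938,"dy": 0.273,"dz": 0,"yaw": 0,"fingers": 0.2},{"dx": -0.0938,"dy": 0.273,"dz": 0,"yaw": 0,"fingers": 0.2},{"dx": -0.0938,"dy": 0.273,"dz": 0,"yaw": 0,"fingers": 0.2}])

```text
clock: 12.3
position: [0.5259, 0.1791, 0.1539]
tool_rot: [-3.141, -0.001, -3.139]
force: [-0.0, -0.8, 0.5]
grip_width: 0.0684
finger_force: 0.0
```

Call:
drive_tool(targets=[{"dx": 0,"dy": 0,"dz": 0,"yaw": 0.0913,"fingers": 0.2},{"dx": 0,"dy": 0,"dz": 0,"yaw": 0.0913,"fingers": 0.2},{"dx": 0,"dy": 0,"dz": 0,"yaw": 0.0913,"fingers": 0.2},{"dx": 0,"dy": 0,"dz": 0,"yaw": 0.0913,"fingers": 0.2},{"dx": 0,"dy": 0,"dz": 0,"yaw": 0.0913,"fingers": 0.2},{"dx": 0,"dy": 0,"dz": 0,"yaw": 0.0913,"fingers": 0.2},{"dx": 0,"dy": 0,"dz": 0,"yaw": 0.0913,"fingers": 0.2},{"dx": 0,"dy": 0,"dz": 0,"yaw": 0.0913,"fingers": 0.2},{"dx": 0,"dy": 0,"dz": 0,"yaw": 0.0913,"fingers": 0.2},{"dx": 0,"dy": 0,"dz": 0,"yaw": 0.0913,"fingers": 0.2},{"dx": 0,"dy": 0,"dz": 0,"yaw": 0,"fingers": 0.2}])

```text
clock: 13.4
position: [0.5258, 0.1781, 0.1542]
tool_rot: [-3.141, 0.001, 1.708]
force: [0.7, 0.0, -0.9]
grip_width: 0.0683
finger_force: 0.0
```

```bash
python3 - <<'E'
from h import *
s=readout.observe(); print(s['position'],s['tool_rot'],s['grip_width'],s['qpos'])
T=wristT(); np.save('T5.npy',T); f=grab_frame('wrist'); cv2.imwrite('pics/w5.png',f)
print(proj('wrist',[[.528,.178,.009]],T))
print('pack',rect('wrist',f,(230,140,330,240),white,.009,T))
E
```

```text
[0.52575196 0.17811627 0.15422833] [-3.14075265e+00  6.50543679e-04  1.70757793e+00] 0.06827371538529985 [ 0.03861709  0.58329077 -0.66167718  1.83321181  0.45401261  0.88231422
 -0.70203136]
[[280.99017165 195.51489681]]
pack (((527.5650024414062, 177.30516052246094), (52.109615325927734, 50.4888801574707), 7.8232622146606445), array([255, 172], dtype=int32), array([306, 219], dtype=int32))
```

View pics/w5.png

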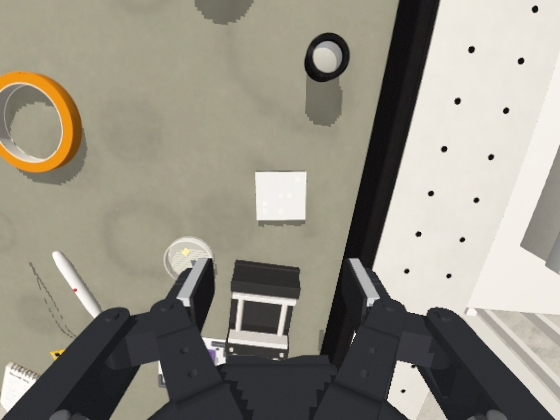

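Call:
drive_tool(squeeze=25, targets=[{"dx": -0.01,"dy": 0.016,"dz": 0.24,"yaw": 0,"fingers": 0.2},{"dx": 0,"dy": 0,"dz": 0.24,"yaw": 0,"fingers": 0.2},{"dx": 0,"dy": 0,"dz": 0.24,"yaw": 0,"fingers": 0.2},{"dx": 0,"dy": 0,"dz": 0.24,"yaw": 0,"fingers": 0.2},{"dx": 0,"dy": 0,"dz": 0.24,"yaw": 0,"fingers": 0.2},{"dx": 0,"dy": 0,"dz": 0.24,"yaw": 0,"fingers": 0.2},{"dx": 0,"dy": 0,"dz": 0.04,"yaw": 0,"fingers": 0.2},{"dx": 0,"dy": 0,"dz": 0,"yaw": 0,"fingers": 0.2},{"dx": 0,"dy": 0,"dz": 0,"yaw": 0,"fingers": 0.2}])

```text
clock: 14.35
position: [0.5283, 0.1776, 0.0077]
tool_rot: [3.141, -0.0, 1.711]
force: [0.2, 0.4, -0.0]
grip_width: 0.0682
finger_force: 0.0
```

Call:
drive_tool(targets=[{"dx": 0,"dy": 0,"dz": 0,"yaw": 0,"fingers": 1},{"dx": 0,"dy": 0,"dz": 0,"yaw": 0,"fingers": 1},{"dx": 0,"dy": 0,"dz": 0,"yaw": 0,"fingers": 1},{"dx": 0,"dy": 0,"dz": 0,"yaw": 0,"fingers": 1},{"dx": 0,"dy": 0,"dz": 0,"yaw": 0,"fingers": 1}])

```text
clock: 14.85
position: [0.5294, 0.1783, 0.0087]
tool_rot: [3.138, -0.001, 1.71]
force: [-3.3, 0.5, 28.6]
grip_width: 0.0001
finger_force: 14.6
```

The fingers closed above the tray because the tips sit farther back than I assumed. Reopening, lifting and checking.

Call:
drive_tool(targets=[{"dx": 0,"dy": 0,"dz": -0.03,"yaw": 0,"fingers": 0.2},{"dx": 0,"dy": 0,"dz": -0.3,"yaw": 0,"fingers": 0.2},{"dx": 0,"dy": 0,"dz": -0.3,"yaw": 0,"fingers": 0.2},{"dx": 0,"dy": 0,"dz": 0,"yaw": 0,"fingers": 0.2},{"dx": 0,"dy": 0,"dz": 0,"yaw": 0,"fingers": 0.2},{"dx": 0,"dy": 0,"dz": 0,"yaw": 0,"fingers": 0.2}])

```text
clock: 15.45
position: [0.5276, 0.177, 0.0693]
tool_rot: [-3.141, 0.0, 1.71]
force: [-0.2, -0.3, -0.6]
grip_width: 0.0682
finger_force: 0.0
```

```bash
python3 - <<'E'
from h import *
s=readout.observe(); print(s['position'],s['tool_rot'],s['grip_width'],s['force'])
T=wristT(); f=grab_frame('wrist'); cv2.imwrite('pics/w6.png',f)
print('pack',rect('wrist',f,(220,140,340,300),white,.009,T))
E
```

```text
[0.52760278 0.17703722 0.06933774] [-3.14093424e+00  3.27757571e-04  1.70980400e+00] 0.06815039159822571 [-0.23335539 -0.34381679 -0.5768142 ]
pack (((527.54248046875, 177.41416931152344), (52.24055099487305, 51.81294250488281), 8.453706741333008), array([244, 192], dtype=int32), array([314, 256], dtype=int32))
```

Call:
drive_tool(targets=[{"dx": 0,"dy": 0,"dz": 0.22,"yaw": 0,"fingers": 0.2},{"dx": 0,"dy": 0,"dz": 0.22,"yaw": 0,"fingers": 0.2},{"dx": 0,"dy": 0,"dz": 0.22,"yaw": 0,"fingers": 0.2},{"dx": 0,"dy": 0,"dz": 0.04,"yaw": 0,"fingers": 0.2},{"dx": 0,"dy": 0,"dz": 0,"yaw": 0,"fingers": 0.2},{"dx": 0,"dy": 0,"dz": 0,"yaw": 0,"fingers": 0.2}])

```text
clock: 16.1
position: [0.5281, 0.1776, 0.0004]
tool_rot: [3.141, -0.0, 1.71]
force: [0.6, -0.6, 0.3]
grip_width: 0.0681
finger_force: 0.0
```

Call:
drive_tool(targets=[{"dx": 0,"dy": 0,"dz": 0,"yaw": 0,"fingers": 1},{"dx": 0,"dy": 0,"dz": 0,"yaw": 0,"fingers": 1},{"dx": 0,"dy": 0,"dz": 0,"yaw": 0,"fingers": 1}])

```text
clock: 16.4
position: [0.5284, 0.1774, 0.0008]
tool_rot: [3.14, -0.0, 1.71]
force: [-2.6, -0.0, 7.2]
grip_width: 0.0506
finger_force: 24.8
```

Call:
drive_tool(targets=[{"dx": 0,"dy": 0,"dz": 0,"yaw": 0,"fingers": 1},{"dx": 0,"dy": 0,"dz": -0.05,"yaw": 0,"fingers": 1},{"dx": 0,"dy": 0,"dz": -0.15,"yaw": 0,"fingers": 1},{"dx": 0,"dy": 0,"dz": -0.25,"yaw": 0,"fingers": 1},{"dx": 0,"dy": 0,"dz": -0.25,"yaw": 0,"fingers": 1},{"dx": 0,"dy": 0,"dz": -0.25,"yaw": 0,"fingers": 1},{"dx": 0,"dy": 0,"dz": -0.25,"yaw": 0,"fingers": 1}])

```text
clock: 17.1
position: [0.5279, 0.1773, 0.1222]
tool_rot: [3.141, -0.0, 1.71]
force: [0.8, -0.6, 0.4]
grip_width: 0.0502
finger_force: 26.4
```

Call:
drive_tool(targets=[{"dx": -0.2567,"dy": -0.1329,"dz": 0,"yaw": 0,"fingers": 1},{"dx": -0.2567,"dy": -0.1329,"dz": 0,"yaw": 0,"fingers": 1},{"dx": -0.2567,"dy": -0.1329,"dz": 0,"yaw": 0,"fingers": 1},{"dx": -0.2567,"dy": -0.1329,"dz": 0,"yaw": 0,"fingers": 1},{"dx": -0.2567,"dy": -0.1329,"dz": 0,"yaw": 0,"fingers": 1},{"dx": -0.2567,"dy": -0.1329,"dz": 0,"yaw": 0,"fingers": 1},{"dx": -0.2567,"dy": -0.1329,"dz": 0,"yaw": 0,"fingers": 1},{"dx": -0.2567,"dy": -0.1329,"dz": 0,"yaw": 0,"fingers": 1},{"dx": -0.2567,"dy": -0.1329,"dz": 0,"yaw": 0,"fingers": 1}])

```text
clock: 18.0
position: [0.4411, -0.0692, 0.121]
tool_rot: [3.141, 0.001, 1.71]
force: [0.9, 0.7, -0.9]
grip_width: 0.0505
finger_force: 26.4
```

Call:
drive_tool(targets=[{"dx": 0,"dy": 0,"dz": 0,"yaw": -0.0911,"fingers": 1},{"dx": 0,"dy": 0,"dz": 0,"yaw": -0.0911,"fingers": 1},{"dx": 0,"dy": 0,"dz": 0,"yaw": -0.0911,"fingers": 1},{"dx": 0,"dy": 0,"dz": 0,"yaw": -0.0911,"fingers": 1},{"dx": 0,"dy": 0,"dz": 0,"yaw": -0.0911,"fingers": 1},{"dx": 0,"dy": 0,"dz": 0,"yaw": -0.0911,"fingers": 1},{"dx": 0,"dy": 0,"dz": 0,"yaw": -0.0911,"fingers": 1},{"dx": 0,"dy": 0,"dz": 0,"yaw": -0.0911,"fingers": 1},{"dx": 0,"dy": 0,"dz": 0,"yaw": -0.0911,"fingers": 1},{"dx": 0,"dy": 0,"dz": 0,"yaw": -0.0911,"fingers": 1},{"dx": 0,"dy": 0,"dz": 0,"yaw": 0,"fingers": 1},{"dx": 0,"dy": 0,"dz": 0,"yaw": 0,"fingers": 1}])

```text
clock: 19.2
position: [0.4415, -0.0683, 0.1204]
tool_rot: [-3.141, 0.0, 3.136]
force: [-0.2, -0.0, 0.1]
grip_width: 0.0501
finger_force: 26.4
```

```bash
python3 - <<'E'
from h import *
s=readout.observe(); print(s['position'],s['tool_rot'],s['grip_width'])
T=wristT(); f=grab_frame('wrist'); cv2.imwrite('pics/w7.png',f)
print('pack',rect('wrist',f,(200,180,360,350),white,s['position'][2]+.008,T))
E
```

```text
[ 0.44149574 -0.06827163  0.12038468] [-3.14113955e+00  4.95609406e-04  3.13612300e+00] 0.05007274082270007
pack (((454.42352294921875, -71.93871307373047), (59.39308166503906, 77.7191390991211), 89.6828842163086), array([221, 229], dtype=int32), array([328, 349], dtype=int32))
```

View pics/w7.png

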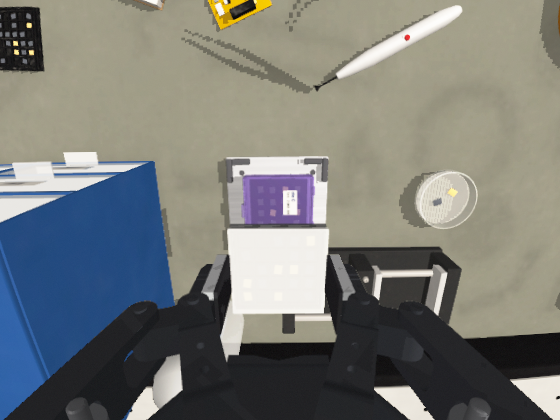

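The tray is held level, at (278,270) in front of the box. Lowering it.

Call:
drive_tool(targets=[{"dx": 0,"dy": 0,"dz": 0.2,"yaw": 0,"fingers": 1},{"dx": 0,"dy": 0,"dz": 0.2,"yaw": 0,"fingers": 1},{"dx": 0,"dy": 0,"dz": 0.2,"yaw": 0,"fingers": 1},{"dx": 0,"dy": 0,"dz": 0.2,"yaw": 0,"fingers": 1},{"dx": 0,"dy": 0,"dz": 0.1,"yaw": 0,"fingers": 1},{"dx": 0,"dy": 0,"dz": 0.04,"yaw": 0,"fingers": 1},{"dx": 0,"dy": 0,"dz": 0.03,"yaw": 0,"fingers": 1},{"dx": 0,"dy": 0,"dz": 0,"yaw": 0,"fingers": 1},{"dx": 0,"dy": 0,"dz": 0,"yaw": 0,"fingers": 1}])

```text
clock: 20.15
position: [0.4417, -0.0682, 0.0233]
tool_rot: [-3.141, 0.001, 3.14]
force: [0.1, -0.1, -0.2]
grip_width: 0.0505
finger_force: 26.4
```

Call:
drive_tool(targets=[{"dx": 0,"dy": 0,"dz": 0.01,"yaw": 0,"fingers": 1},{"dx": 0,"dy": 0,"dz": 0.007,"yaw": 0,"fingers": 1},{"dx": 0,"dy": 0,"dz": 0,"yaw": 0,"fingers": 1}])

```text
clock: 20.45
position: [0.4417, -0.0682, 0.0215]
tool_rot: [-3.141, 0.001, 3.141]
force: [-2.4, -0.7, 11.4]
grip_width: 0.0502
finger_force: 27.4
```

Call:
drive_tool(targets=[{"dx": 0,"dy": 0,"dz": 0,"yaw": 0,"fingers": 0.3},{"dx": 0,"dy": 0,"dz": 0,"yaw": 0,"fingers": 0.15},{"dx": 0,"dy": 0,"dz": 0,"yaw": 0,"fingers": 0.15},{"dx": 0,"dy": 0,"dz": 0,"yaw": 0,"fingers": 0.15},{"dx": 0,"dy": 0,"dz": -0.05,"yaw": 0,"fingers": 0.15},{"dx": 0,"dy": 0,"dz": -0.2,"yaw": 0,"fingers": 0.15},{"dx": 0,"dy": 0,"dz": -0.3,"yaw": 0,"fingers": 0.15},{"dx": 0,"dy": 0,"dz": -0.3,"yaw": 0,"fingers": 0.15},{"dx": 0,"dy": 0,"dz": -0.3,"yaw": 0,"fingers": 0.15},{"dx": 0,"dy": 0,"dz": -0.2,"yaw": 0,"fingers": 0.15},{"dx": 0,"dy": 0,"dz": 0,"yaw": 0,"fingers": 0.15},{"dx": 0,"dy": 0,"dz": 0,"yaw": 0,"fingers": 0.15}])

```text
clock: 21.65
position: [0.4414, -0.0683, 0.1562]
tool_rot: [-3.141, 0.0, 3.14]
force: [-0.2, 0.0, -0.1]
grip_width: 0.0725
finger_force: 0.0
```

```bash
python3 - <<'E'
from h import *
s=readout.observe(); print(s['position'],s['tool_rot'],s['grip_width'])
T=wristT(); np.save('T8.npy',T); f=grab_frame('wrist'); cv2.imwrite('pics/w8.png',f)
print(proj('wrist',[[.442,-.068,.029],[.437,.088,.01]],T))
print('box',rect('wrist',f,(0,0,559,419),purple,.020,T))
c=f[100:260,200:500]; cv2.imwrite('pics/w8c.png',cv2.resize(c,None,fx=2.6,fy=2.6,interpolation=cv2.INTER_CUBIC))
E
```

```text
[ 0.44137149 -0.06833895  0.15623072] [-3.14109537e+00  4.35863084e-04  3.14028951e+00] 0.07247648932242771
[[278.06005202 201.43271719]
 [426.90283023 191.49924262]]
box (((441.5666809082031, -68.38627624511719), (62.0414924621582, 61.682857513427734), 89.99827575683594), array([247, 168], dtype=int32), array([309, 227], dtype=int32))
```

View pics/w8c.png

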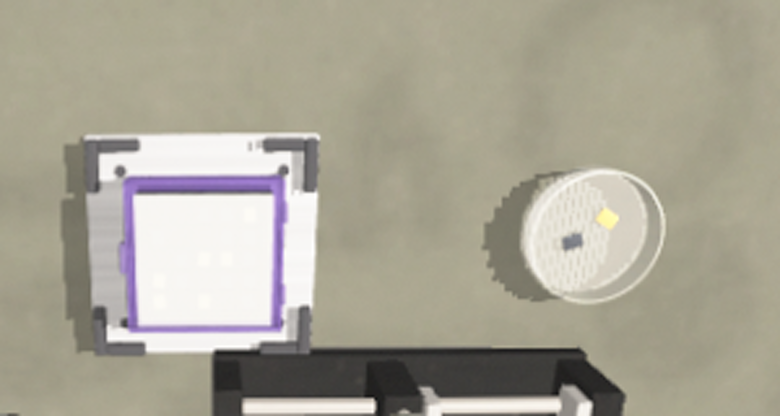

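The tray lies centred on the box. The dish rim centre is at about (429,191) in the full frame. Moving above the dish.

Call:
drive_tool(targets=[{"dx": 0.0075,"dy": 0.262,"dz": 0,"yaw": 0,"fingers": 0.15},{"dx": 0.0075,"dy": 0.262,"dz": 0,"yaw": 0,"fingers": 0.15},{"dx": 0.0075,"dy": 0.262,"dz": 0,"yaw": 0,"fingers": 0.15},{"dx": 0.0075,"dy": 0.262,"dz": 0,"yaw": 0,"fingers": 0.15},{"dx": 0.0075,"dy": 0.262,"dz": 0,"yaw": 0,"fingers": 0.15},{"dx": 0.0075,"dy": 0.262,"dz": 0,"yaw": 0,"fingers": 0.15},{"dx": 0,"dy": 0,"dz": 0.3,"yaw": 0,"fingers": 0.15},{"dx": 0,"dy": 0,"dz": 0.3,"yaw": 0,"fingers": 0.15},{"dx": 0,"dy": 0,"dz": 0,"yaw": 0,"fingers": 0.15},{"dx": 0,"dy": 0,"dz": 0,"yaw": 0,"fingers": 0.15}])

```text
clock: 22.7
position: [0.4365, 0.0896, 0.0961]
tool_rot: [3.141, -0.002, -3.141]
force: [-0.7, 0.1, 0.7]
grip_width: 0.0727
finger_force: 0.0
```

```bash
python3 - <<'E'
from h import *
s=readout.observe(); print(s['position'],s['tool_rot'],s['grip_width'])
T=wristT(); np.save('T9.npy',T); f=grab_frame('wrist'); cv2.imwrite('pics/w9.png',f)
print(proj('wrist',[[.437,.0885,.012]],T))
g=f[150:310,180:400]; cv2.imwrite('pics/w9c.png',cv2.resize(g,None,fx=3.5,fy=3.5,interpolation=cv2.INTER_CUBIC))
E
```

```text
[0.43654754 0.08962501 0.09611703] [ 3.14130033e+00 -1.77412255e-03 -3.14131958e+00] 0.07265567083732914
[[276.19382844 216.4773372 ]]
```

View pics/w9c.png

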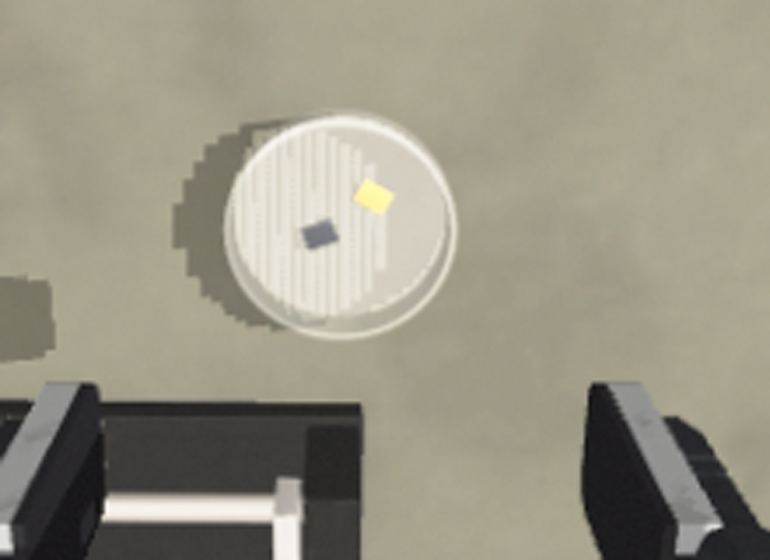

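The dish rim centre is at (277,215), midway between the fingers. Descending to grip it.

Call:
drive_tool(squeeze=22, targets=[{"dx": 0,"dy": 0,"dz": 0.22,"yaw": 0,"fingers": 0.15},{"dx": 0,"dy": 0,"dz": 0.22,"yaw": 0,"fingers": 0.15},{"dx": 0,"dy": 0,"dz": 0.22,"yaw": 0,"fingers": 0.15},{"dx": 0,"dy": 0,"dz": 0.22,"yaw": 0,"fingers": 0.15},{"dx": 0,"dy": 0,"dz": 0.07,"yaw": 0,"fingers": 0.15},{"dx": 0,"dy": 0,"dz": 0.02,"yaw": 0,"fingers": 0.15},{"dx": 0,"dy": 0,"dz": 0,"yaw": 0,"fingers": 0.15},{"dx": 0,"dy": 0,"dz": 0,"yaw": 0,"fingers": 0.15}])

```text
clock: 23.55
position: [0.4377, 0.0892, 0.0001]
tool_rot: [3.141, 0.001, 3.14]
force: [0.1, -0.3, 0.4]
grip_width: 0.0725
finger_force: 0.0
```

Call:
drive_tool(targets=[{"dx": 0,"dy": 0,"dz": 0,"yaw": 0,"fingers": 1},{"dx": 0,"dy": 0,"dz": 0,"yaw": 0,"fingers": 1},{"dx": 0,"dy": 0,"dz": 0,"yaw": 0,"fingers": 1},{"dx": 0,"dy": 0,"dz": 0,"yaw": 0,"fingers": 1}])

```text
clock: 23.95
position: [0.4375, 0.0891, -0.0001]
tool_rot: [-3.141, 0.001, 3.141]
force: [-1.8, -2.4, 14.2]
grip_width: 0.0533
finger_force: 20.3
```

Call:
drive_tool(targets=[{"dx": 0,"dy": 0,"dz": -0.05,"yaw": 0,"fingers": 1},{"dx": 0,"dy": 0,"dz": -0.1,"yaw": 0,"fingers": 1},{"dx": 0,"dy": 0,"dz": -0.2,"yaw": 0,"fingers": 1},{"dx": 0,"dy": 0,"dz": -0.25,"yaw": 0,"fingers": 1},{"dx": 0,"dy": 0,"dz": -0.25,"yaw": 0,"fingers": 1},{"dx": 0,"dy": 0,"dz": -0.15,"yaw": 0,"fingers": 1}])

```text
clock: 24.55
position: [0.4373, 0.0893, 0.101]
tool_rot: [3.141, 0.001, 3.141]
force: [-0.6, 0.1, -0.9]
grip_width: 0.0535
finger_force: 23.4
```

Call:
drive_tool(targets=[{"dx": -0.01,"dy": -0.12,"dz": 0,"yaw": 0,"fingers": 1},{"dx": -0.01,"dy": -0.2,"dz": 0,"yaw": 0,"fingers": 1},{"dx": -0.01,"dy": -0.25,"dz": 0,"yaw": 0,"fingers": 1},{"dx": -0.01,"dy": -0.25,"dz": 0,"yaw": 0,"fingers": 1},{"dx": -0.01,"dy": -0.25,"dz": 0,"yaw": 0,"fingers": 1},{"dx": 0,"dy": -0.25,"dz": 0,"yaw": 0,"fingers": 1},{"dx": 0,"dy": -0.16,"dz": 0,"yaw": 0,"fingers": 1},{"dx": 0,"dy": -0.093,"dz": 0,"yaw": 0,"fingers": 1},{"dx": 0,"dy": 0,"dz": 0,"yaw": 0,"fingers": 1},{"dx": 0,"dy": 0,"dz": 0,"yaw": 0,"fingers": 1}])

```text
clock: 25.55
position: [0.4418, -0.0677, 0.099]
tool_rot: [3.141, -0.0, 3.141]
force: [-0.2, 0.4, -0.7]
grip_width: 0.0536
finger_force: 23.4
```

```bash
python3 - <<'E'
from h import *
s=readout.observe(); print(s['position'],s['tool_rot'],s['grip_width'],s['finger_force'])
T=wristT(); np.save('T10.npy',T); f=grab_frame('wrist'); cv2.imwrite('pics/w10.png',f)
g=f[130:350,160:400]; cv2.imwrite('pics/w10c.png',cv2.resize(g,None,fx=2.7,fy=2.7,interpolation=cv2.INTER_CUBIC))
E
```

```text
[ 0.44182233 -0.06765258  0.09897006] [ 3.14115988e+00 -1.24512689e-04  3.14100397e+00] 0.05361527586560695 23.40602391748689
```

View pics/w10c.png

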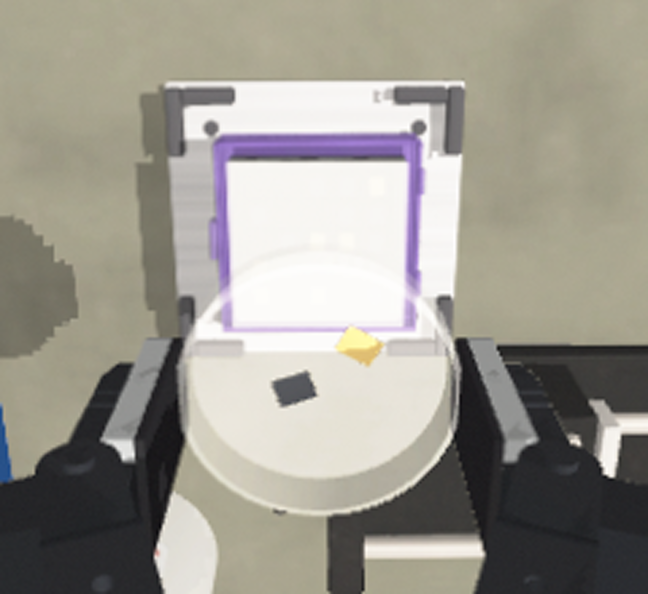

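```bash
python3 - <<'E'
from h import *
T=np.load('T10.npy')
q=lambda a:np.array(a)/2.7+[160,130]
print('dish',onplane('wrist',q([[180,382],[459,382],[319,250],[319,515]]),.111,T).round(4))
print('tray',onplane('wrist',q([[226,158],[410,157],[223,329],[415,329]]),.029,T).round(4), )
E
```

```text
dish [[ 0.438  -0.0939]
 [ 0.4381 -0.0404]
 [ 0.4109 -0.0672]
 [ 0.4692 -0.0672]]
tray [[ 0.4148 -0.0933]
 [ 0.4145 -0.0416]
 [ 0.468  -0.0962]
 [ 0.4681 -0.0381]]
```

Call:
drive_tool(targets=[{"dx": -0.013,"dy": 0,"dz": 0.12,"yaw": 0,"fingers": 1},{"dx": 0,"dy": 0,"dz": 0.18,"yaw": 0,"fingers": 1},{"dx": 0,"dy": 0,"dz": 0.18,"yaw": 0,"fingers": 1},{"dx": 0,"dy": 0,"dz": 0.1,"yaw": 0,"fingers": 1},{"dx": 0,"dy": 0,"dz": 0.06,"yaw": 0,"fingers": 1},{"dx": 0,"dy": 0,"dz": 0.03,"yaw": 0,"fingers": 1},{"dx": 0,"dy": 0,"dz": 0.01,"yaw": 0,"fingers": 1},{"dx": 0,"dy": 0,"dz": 0,"yaw": 0,"fingers": 1},{"dx": 0,"dy": 0,"dz": 0,"yaw": 0,"fingers": 1}])

```text
clock: 26.5
position: [0.4435, -0.0683, 0.0315]
tool_rot: [-3.141, 0.001, 3.141]
force: [-0.7, -0.0, -0.7]
grip_width: 0.0531
finger_force: 23.4
```

Call:
drive_tool(targets=[{"dx": 0,"dy": 0,"dz": 0.01,"yaw": 0,"fingers": 1},{"dx": 0,"dy": 0,"dz": 0.01,"yaw": 0,"fingers": 1},{"dx": 0,"dy": 0,"dz": 0,"yaw": 0,"fingers": 1}])

```text
clock: 26.8
position: [0.4434, -0.0683, 0.0294]
tool_rot: [-3.141, 0.0, 3.141]
force: [-1.8, -0.6, 9.2]
grip_width: 0.0535
finger_force: 24.1
```

Call:
drive_tool(targets=[{"dx": 0,"dy": 0,"dz": 0,"yaw": 0,"fingers": 0.3},{"dx": 0,"dy": 0,"dz": 0,"yaw": 0,"fingers": 0.15},{"dx": 0,"dy": 0,"dz": 0,"yaw": 0,"fingers": 0.15},{"dx": 0,"dy": 0,"dz": 0,"yaw": 0,"fingers": 0.15},{"dx": 0,"dy": 0,"dz": -0.05,"yaw": 0,"fingers": 0.15},{"dx": 0,"dy": 0,"dz": -0.2,"yaw": 0,"fingers": 0.15},{"dx": 0,"dy": 0,"dz": -0.3,"yaw": 0,"fingers": 0.15},{"dx": 0,"dy": 0,"dz": -0.3,"yaw": 0,"fingers": 0.15},{"dx": 0,"dy": 0,"dz": -0.3,"yaw": 0,"fingers": 0.15},{"dx": 0,"dy": 0,"dz": -0.1,"yaw": 0,"fingers": 0.15},{"dx": 0,"dy": 0,"dz": 0,"yaw": 0,"fingers": 0.15},{"dx": 0,"dy": 0,"dz": 0,"yaw": 0,"fingers": 0.15}])

```text
clock: 28.0
position: [0.4429, -0.0684, 0.1535]
tool_rot: [-3.141, -0.001, 3.14]
force: [0.0, -0.5, -0.4]
grip_width: 0.0726
finger_force: 0.0
```

```bash
python3 - <<'E'
from h import *
s=readout.observe(); print(s['position'],s['tool_rot'],s['grip_width'],s['finger_force'])
T=wristT(); np.save('T11.npy',T); f=grab_frame('wrist'); cv2.imwrite('pics/w11.png',f)
g=f[130:270,200:360]; cv2.imwrite('pics/w11c.png',cv2.resize(g,None,fx=4,fy=4,interpolation=cv2.INTER_CUBIC))
print(proj('wrist',[[.4421,-.0675,.041]],T))
E
```

```text
[ 0.44289799 -0.06842285  0.15349993] [-3.14140216e+00 -5.21293075e-04  3.14041518e+00] 0.07255686340563135 0.0
[[278.64256283 204.69707709]]
```

View pics/w11c.png

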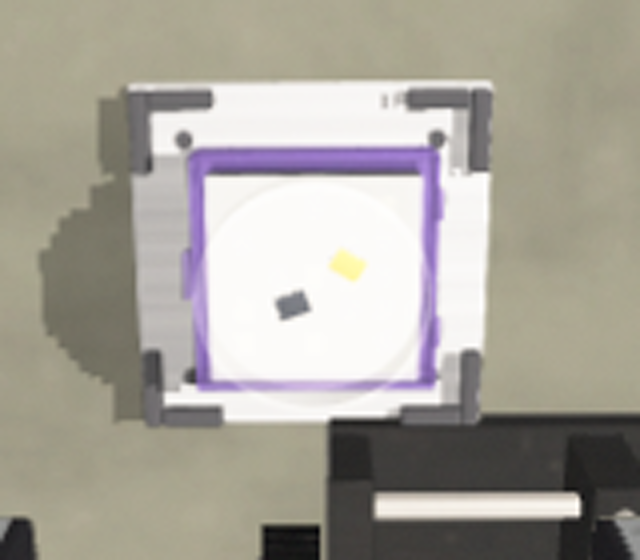

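The dish is centred and level on the tray, with its rim at about (278,203). Now the loupe.

Call:
drive_tool(targets=[{"dx": -0.073,"dy": 0.267,"dz": 0,"yaw": 0,"fingers": 0.25},{"dx": -0.073,"dy": 0.267,"dz": 0,"yaw": 0,"fingers": 0.25},{"dx": -0.073,"dy": 0.267,"dz": 0,"yaw": 0,"fingers": 0.25},{"dx": -0.073,"dy": 0.267,"dz": 0,"yaw": 0,"fingers": 0.25},{"dx": -0.073,"dy": 0.267,"dz": 0,"yaw": 0,"fingers": 0.25},{"dx": -0.073,"dy": 0.267,"dz": 0,"yaw": 0,"fingers": 0.25},{"dx": -0.073,"dy": 0.267,"dz": 0,"yaw": 0,"fingers": 0.25},{"dx": -0.073,"dy": 0.267,"dz": 0,"yaw": 0,"fingers": 0.25},{"dx": -0.073,"dy": 0.267,"dz": 0,"yaw": 0,"fingers": 0.25},{"dx": -0.073,"dy": 0.267,"dz": 0,"yaw": 0,"fingers": 0.25},{"dx": -0.073,"dy": 0.267,"dz": 0,"yaw": 0,"fingers": 0.25},{"dx": -0.073,"dy": 0.267,"dz": 0,"yaw": 0,"fingers": 0.25},{"dx": -0.073,"dy": 0.267,"dz": 0,"yaw": 0,"fingers": 0.25},{"dx": -0.073,"dy": 0.267,"dz": 0,"yaw": 0,"fingers": 0.25},{"dx": 0,"dy": 0,"dz": 0,"yaw": 0,"fingers": 0.25},{"dx": 0,"dy": 0,"dz": 0,"yaw": 0,"fingers": 0.25}])

```text
clock: 29.65
position: [0.5449, 0.3059, 0.1525]
tool_rot: [-3.141, -0.002, -3.141]
force: [-0.5, -0.4, -0.1]
grip_width: 0.0643
finger_force: 0.0
```

```bash
python3 - <<'E'
from h import *
s=readout.observe(); print(s['position'],s['tool_rot'],s['grip_width'],s['qpos'])
T=wristT(); np.save('T12.npy',T); f=grab_frame('wrist'); cv2.imwrite('pics/w12.png',f)
print(proj('wrist',[[.545,.305,.036],[.545,.305,0]],T))
g=f[110:310,180:400]; cv2.imwrite('pics/w12c.png',cv2.resize(g,None,fx=3,fy=3,interpolation=cv2.INTER_CUBIC))
E
```

```text
[0.54492508 0.30594278 0.15253067] [-3.14059193e+00 -1.83510853e-03 -3.14095917e+00] 0.06425318053233041 [-0.02244927  0.78040649 -0.93462937  1.63651516  0.69147907  1.09021013
  0.41600329]
[[276.74947136 204.45240549]
 [276.93004433 194.29248328]]
```

View pics/w12c.png

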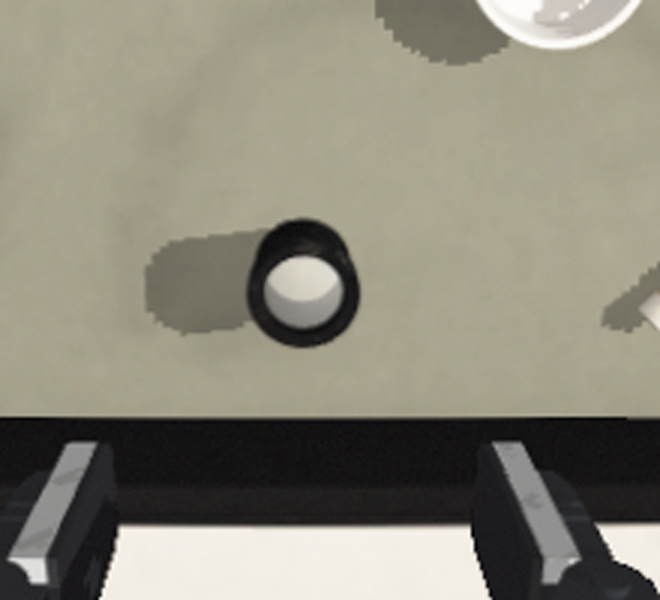

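```bash
python3 - <<'E'
from h import *
T=np.load('T12.npy')
print('loupe',onplane('wrist',[[281.2,207.7],[262.3,207],[300,207],[281,189.7],[281,226]],.036,T).round(4))
print('rail base',onplane('wrist',[[281,249.5]],0,T)); print('rail top edge if z=.03/.06',onplane('wrist',[[281,284]],.03,T),onplane('wrist',[[281,284]],.06,T))
E
```

```text
loupe [[0.5482 0.3092]
 [0.5475 0.2914]
 [0.5475 0.3269]
 [0.5307 0.3089]
 [0.5667 0.3091]]
rail base [[0.6094565  0.30952561]]
rail top edge if z=.03/.06 [[0.63521283 0.30936539]] [[0.61589889 0.30904039]]
```

The loupe's top ring is centred at about (281,208), with a slimmer body below. Gripping it by its upper part so the fingers clear the dish rim.

Call:
drive_tool(squeeze=25, targets=[{"dx": -0.034,"dy": 0.031,"dz": 0,"yaw": 0,"fingers": 0.25},{"dx": 0,"dy": 0,"dz": 0.25,"yaw": 0,"fingers": 0.25},{"dx": 0,"dy": 0,"dz": 0.25,"yaw": 0,"fingers": 0.25},{"dx": 0,"dy": 0,"dz": 0.25,"yaw": 0,"fingers": 0.25},{"dx": 0,"dy": 0,"dz": 0.25,"yaw": 0,"fingers": 0.25},{"dx": 0,"dy": 0,"dz": 0.25,"yaw": 0,"fingers": 0.25},{"dx": 0,"dy": 0,"dz": 0.1,"yaw": 0,"fingers": 0.25},{"dx": 0,"dy": 0,"dz": 0.025,"yaw": 0,"fingers": 0.25},{"dx": 0,"dy": 0,"dz": 0,"yaw": 0,"fingers": 0.25},{"dx": 0,"dy": 0,"dz": 0,"yaw": 0,"fingers": 0.25}])

```text
clock: 30.7
position: [0.5497, 0.309, 0.0178]
tool_rot: [3.141, 0.001, 3.14]
force: [0.4, 0.0, 0.0]
grip_width: 0.0642
finger_force: 0.0
```

Call:
drive_tool(targets=[{"dx": 0,"dy": 0,"dz": 0,"yaw": 0,"fingers": 1},{"dx": 0,"dy": 0,"dz": 0,"yaw": 0,"fingers": 1},{"dx": 0,"dy": 0,"dz": 0,"yaw": 0,"fingers": 1},{"dx": 0,"dy": 0,"dz": 0,"yaw": 0,"fingers": 1},{"dx": 0,"dy": 0,"dz": 0,"yaw": 0,"fingers": 1}])

```text
clock: 31.2
position: [0.5495, 0.3088, 0.0174]
tool_rot: [3.141, 0.001, 3.141]
force: [-1.9, -2.3, 7.8]
grip_width: 0.0344
finger_force: 24.3
```

Call:
drive_tool(targets=[{"dx": 0,"dy": 0,"dz": -0.05,"yaw": 0,"fingers": 1},{"dx": 0,"dy": 0,"dz": -0.1,"yaw": 0,"fingers": 1},{"dx": 0,"dy": 0,"dz": -0.25,"yaw": 0,"fingers": 1},{"dx": 0,"dy": 0,"dz": -0.25,"yaw": 0,"fingers": 1},{"dx": 0,"dy": 0,"dz": -0.25,"yaw": 0,"fingers": 1},{"dx": 0,"dy": 0,"dz": -0.2,"yaw": 0,"fingers": 1}])

```text
clock: 31.8
position: [0.5493, 0.3089, 0.1288]
tool_rot: [3.141, 0.001, 3.141]
force: [0.4, -0.1, -0.4]
grip_width: 0.0342
finger_force: 25.1
```

Call:
drive_tool(targets=[{"dx": 0.067,"dy": -0.12,"dz": 0,"yaw": 0,"fingers": 1},{"dx": 0.067,"dy": -0.2,"dz": 0,"yaw": 0,"fingers": 1},{"dx": 0.067,"dy": -0.26,"dz": 0,"yaw": 0,"fingers": 1},{"dx": 0.067,"dy": -0.26,"dz": 0,"yaw": 0,"fingers": 1},{"dx": 0.067,"dy": -0.26,"dz": 0,"yaw": 0,"fingers": 1},{"dx": 0.067,"dy": -0.26,"dz": 0,"yaw": 0,"fingers": 1},{"dx": 0.067,"dy": -0.26,"dz": 0,"yaw": 0,"fingers": 1},{"dx": 0.067,"dy": -0.26,"dz": 0,"yaw": 0,"fingers": 1},{"dx": 0.067,"dy": -0.26,"dz": 0,"yaw": 0,"fingers": 1},{"dx": 0.067,"dy": -0.26,"dz": 0,"yaw": 0,"fingers": 1},{"dx": 0.067,"dy": -0.26,"dz": 0,"yaw": 0,"fingers": 1},{"dx": 0.067,"dy": -0.26,"dz": 0,"yaw": 0,"fingers": 1},{"dx": 0.067,"dy": -0.26,"dz": 0,"yaw": 0,"fingers": 1},{"dx": 0.067,"dy": -0.26,"dz": 0,"yaw": 0,"fingers": 1},{"dx": 0.067,"dy": -0.2,"dz": 0,"yaw": 0,"fingers": 1},{"dx": 0.067,"dy": -0.126,"dz": 0,"yaw": 0,"fingers": 1},{"dx": 0,"dy": 0,"dz": 0,"yaw": 0,"fingers": 1},{"dx": 0,"dy": 0,"dz": 0,"yaw": 0,"fingers": 1}])

```text
clock: 33.6
position: [0.4419, -0.0677, 0.127]
tool_rot: [-3.141, 0.001, 3.14]
force: [-0.5, 0.5, -0.3]
grip_width: 0.0341
finger_force: 25.1
```

```bash
python3 - <<'E'
from h import *
s=readout.observe(); print(s['position'],s['tool_rot'],s['grip_width'],s['finger_force'])
T=wristT(); np.save('T13.npy',T); f=grab_frame('wrist'); cv2.imwrite('pics/w13.png',f)
g=f[130:350,160:400]; cv2.imwrite('pics/w13c.png',cv2.resize(g,None,fx=2.7,fy=2.7,interpolation=cv2.INTER_CUBIC))
z=s['position'][2]-.0174+.036
th=np.linspace(0,6.28,200)
def c(P):
    q=(P-[160,130])*2.7; return q.min(0).round(),q.max(0).round()
x,y,_=s['position']
print('loupe pred top',c(proj('wrist',np.c_[x-.0012+.018*np.cos(th),y+.018*np.sin(th),z+0*th],T)))
print('dish pred rim',c(proj('wrist',np.c_[.441+.0275*np.cos(th),-.0675+.0275*np.sin(th),.041+0*th],T)))
E
```

```text
[ 0.4419472  -0.06766983  0.12702569] [-3.14146468e+00  6.73488062e-04  3.14033902e+00] 0.03407218806951706 25.06785873323679
loupe pred top (array([219., 325.]), array([414., 493.]))
dish pred rim (array([229., 140.]), array([407., 307.]))
```

View pics/w13c.png

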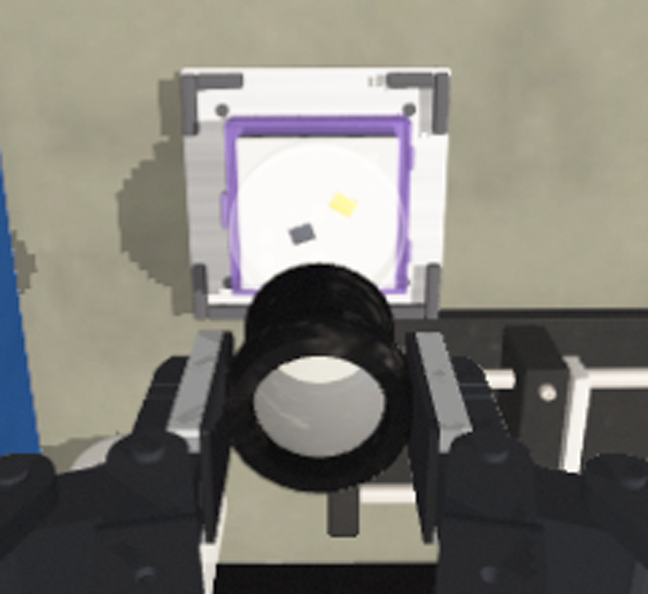

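The loupe is held upright at (320,420) in the crop, in line with the dish at (318,225). Lowering it.

Call:
drive_tool(targets=[{"dx": 0,"dy": 0,"dz": 0.12,"yaw": 0,"fingers": 1},{"dx": 0,"dy": 0,"dz": 0.2,"yaw": 0,"fingers": 1},{"dx": 0,"dy": 0,"dz": 0.2,"yaw": 0,"fingers": 1},{"dx": 0,"dy": 0,"dz": 0.12,"yaw": 0,"fingers": 1},{"dx": 0,"dy": 0,"dz": 0.06,"yaw": 0,"fingers": 1},{"dx": 0,"dy": 0,"dz": 0.03,"yaw": 0,"fingers": 1},{"dx": 0,"dy": 0,"dz": 0.02,"yaw": 0,"fingers": 1},{"dx": 0,"dy": 0,"dz": 0,"yaw": 0,"fingers": 1},{"dx": 0,"dy": 0,"dz": 0,"yaw": 0,"fingers": 1}])

```text
clock: 34.55
position: [0.4419, -0.0679, 0.0519]
tool_rot: [-3.141, 0.001, 3.141]
force: [0.8, -0.0, -1.0]
grip_width: 0.0344
finger_force: 25.1
```

Call:
drive_tool(targets=[{"dx": 0,"dy": 0,"dz": 0.01,"yaw": 0,"fingers": 1},{"dx": 0,"dy": 0,"dz": 0.01,"yaw": 0,"fingers": 1},{"dx": 0,"dy": 0,"dz": 0,"yaw": 0,"fingers": 1}])

```text
clock: 34.85
position: [0.4416, -0.0679, 0.0496]
tool_rot: [-3.142, 0.0, 3.141]
force: [0.7, 0.0, 0.4]
grip_width: 0.0341
finger_force: 25.1
```

Call:
drive_tool(targets=[{"dx": 0,"dy": 0,"dz": 0.006,"yaw": 0,"fingers": 1},{"dx": 0,"dy": 0,"dz": 0.006,"yaw": 0,"fingers": 1},{"dx": 0,"dy": 0,"dz": 0,"yaw": 0,"fingers": 1}])

```text
clock: 35.15
position: [0.4417, -0.0679, 0.0488]
tool_rot: [-3.141, 0.0, 3.141]
force: [-3.7, -0.9, 14.6]
grip_width: 0.0345
finger_force: 26.3
```

Call:
drive_tool(targets=[{"dx": 0,"dy": 0,"dz": 0,"yaw": 0,"fingers": 0.45},{"dx": 0,"dy": 0,"dz": 0,"yaw": 0,"fingers": 0.3},{"dx": 0,"dy": 0,"dz": 0,"yaw": 0,"fingers": 0.2},{"dx": 0,"dy": 0,"dz": 0,"yaw": 0,"fingers": 0.2},{"dx": 0,"dy": 0,"dz": -0.05,"yaw": 0,"fingers": 0.2},{"dx": 0,"dy": 0,"dz": -0.2,"yaw": 0,"fingers": 0.2},{"dx": 0,"dy": 0,"dz": -0.3,"yaw": 0,"fingers": 0.2},{"dx": 0,"dy": 0,"dz": -0.3,"yaw": 0,"fingers": 0.2},{"dx": 0,"dy": 0,"dz": -0.3,"yaw": 0,"fingers": 0.2},{"dx": 0,"dy": 0,"dz": 0,"yaw": 0,"fingers": 0.2},{"dx": 0,"dy": 0,"dz": 0,"yaw": 0,"fingers": 0.2}])

```text
clock: 36.25
position: [0.4417, -0.0682, 0.1639]
tool_rot: [-3.141, 0.001, 3.14]
force: [-0.5, 0.7, -0.6]
grip_width: 0.0682
finger_force: 0.0
```

```bash
python3 - <<'E'
from h import *
s=readout.observe(); print(s['position'],s['clock'])
f=grab_frame('wrist'); cv2.imwrite('pics/w14.png',f)
g=f[110:310,180:400]; cv2.imwrite('pics/w14c.png',cv2.resize(g,None,fx=3,fy=3,interpolation=cv2.INTER_CUBIC))
E
```

```text
[ 0.44171004 -0.06820571  0.16387108] 36.25
```

View pics/w14c.png

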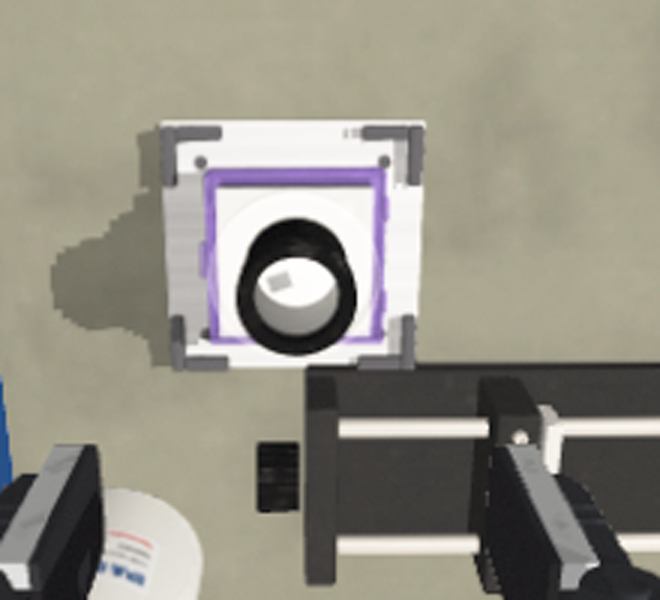

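The loupe stands upright inside the dish at (297,280) in the crop, and the stack is centred with nothing touching it. Handing in.

```bash
python3 -c "
from workcell import workorder; print(workorder.job_done())"
```

```text
the job is handed in; nothing more can be done
None
```

The stack is built on the plate in order (chip box, lidded tray, glass dish, loupe) and handed in at about 36 s. The last picture showed it upright and centred, but the hand-in returned no verdict; on the first try at the tray the fingers shut on its lid (about 29 N), but it was not shifted.

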